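# Stack the stone sieves on the shaker

### The job

Get the sieve shaker ready for grading stones: on its catch pan put the fine sieve, on that the medium sieve, then the coarse sieve, and close the stack with the knobbed lid. Each piece must sit level and fully home in the rim of the piece below it, and be let go. Leave the tin, vial, brush jar and bottle standing where they are.

Things in the scene. Friction and masses are not known exactly. Their poses are not given: they have to be found in the camera images.
- shaker: Sieve shaker: a low round grey housing, 64 mm in diameter and 19 mm high (a small black dial on its side), with a fixed plain aluminium catch pan in its middle (no mesh, solid floor). It does not move. Origin: centre of its underside, on the bench; z up. Lamp arms hang over the bench, the lowest about 0.45 to 0.54 m up, just beyond the work.
- pan_rim (a point): Centre of the mouth of the shaker's catch pan, level with its rim, 36 mm above the bench. The pan is 48 mm outside, its mouth 42 mm wide and 14 mm deep.
- sieve_fine: The fine sieve: aluminium frame, 26 mm high in all (lowest of the three), close wire mesh, 4 mm pitch. Frame 48 mm in diameter, from 6 mm above the origin to the rim; mouth 42 mm wide, mesh 9 mm below the rim. It stands on a spigot, 36 mm wide, 6 mm high, that fits into the mouth of the piece below, whose rim then carries the frame. Origin: centre of the spigot's underside, z up. Loose, about 0.09 kg.
- sieve_medium: The medium sieve: aluminium frame, 36 mm high in all, wire mesh, 8.5 mm pitch. Frame 48 mm in diameter, from 6 mm above the origin to the rim; mouth 42 mm wide, mesh 9 mm below the rim. It stands on a spigot, 36 mm wide, 6 mm high, that fits into the mouth of the piece below, whose rim then carries the frame. Origin: centre of the spigot's underside, z up. Loose, about 0.09 kg.
- sieve_coarse: The coarse sieve: aluminium frame, 46 mm high in all (tallest of the three), wide wire mesh, 16 mm pitch. Frame 48 mm in diameter, from 6 mm above the origin to the rim; mouth 42 mm wide, mesh 9 mm below the rim. It stands on a spigot, 36 mm wide, 6 mm high, that fits into the mouth of the piece below, whose rim then carries the frame. Origin: centre of the spigot's underside, z up. Loose, about 0.09 kg.
- lid: Lid: plain aluminium disc, 48 mm in diameter, 6 mm thick, with a black round knob, 20 mm in diameter, from 12 to 36 mm above the origin (full width from 18 to 34 mm). Below the disc a spigot, 36 mm wide, 6 mm high, as on the sieves. Origin: centre of the spigot's underside; z up. Loose, about 0.07 kg.
- tin: Bystander: closed plain round tin, 52 mm in diameter, 18 mm high, no knob, loose. Origin: centre of its underside. All bystanders and stack pieces stand upright on the bench (z = 0) at the start.
- vial: Bystander: glass vial with white cap, 37 mm in diameter, 55 mm high, loose. Origin: centre of its underside.
- brush_jar: Bystander: glass jar of brushes, 48 mm in diameter, 104 mm high, loose. Origin: centre of its underside.
- flux_bottle: Bystander: small bottle with a nozzle, 33 mm in diameter, 90 mm high, loose. Origin: centre of its underside.
Mind the look-alikes: they are no part of the job. What is shaped like the sieve_coarse but blue, purple or yellow is not meant.

How it is judged:
By the outcome, as a careful person would: the job done as asked, in the order asked, and still so for the second after the job is handed in, with the robot touching nothing.
It also fails if it takes over 88 s, if anything falls off the work surface, if the arm or the gripper's body presses on something with over 40 N, if the wrist force passes 120 N, or if a joint passes its speed limit or range.

### The arm

A 7-joint arm with a two-finger parallel gripper is mounted at the origin on a cart in front of the work surface, level with it; the furniture and walls round the work are solid. World frame = base frame: x ahead of the robot, y to its left, z up, the work surface at z = 0. Lengths are in m, angles in rad, forces in N, time in s.
With the tool pointing down it reaches from about 0.425 to 0.825 m from the base axis. Payload 3.6 kg.
Tool frame: the origin (TCP) lies at the very end of the fingers, on their centre line; the grasp point (between the pads) lies 19 mm behind it (r.grasp_offset is the z of the grasp point in the tool frame, in m); z points along the fingers, y is the direction in which the jaws open and shut (so a half turn about z gives the same grasp; the last joint's range is limited). The gripper opens to 85 mm and grips with 20 to 120 N. Pads are 22 mm wide; open, the fingers measure 114 mm over their backs; the gripper's body (76 mm by 85 mm) begins 54 mm behind the grasp point. The pads swing forward as they close: fully open they stand 13 mm farther back than shut.
Start: joints at [1.155, 0.615, -0.013, 1.423, 0.008, 1.103, -0.04], TCP at [0.247, -0.601, 0.231] pointing down, gripper open.
Joint ranges: [-3.12, 3.12], [-0.3, 2.06], [-1.34, 1.32], [0.26, 2.42], [-1.36, 4.5], [0.01, 1.98], [-2.84, 2.84]. Speed limits (rad/s): [2.79, 2.79, 3.14, 3.14, 3.14, 3.14, 3.14].

### API

Orientations are given as [roll, pitch, yaw] about the fixed x, y, z axes, in that order (R = Rz(yaw) Ry(pitch) Rx(roll)).
In Python, from workcell import telemetry, optics, hand_in, r gives the robot as it stands.
- The arm moves only by the shell command python3 -m pendant 'ROWS' [OPENING] [FORCE]. ROWS is JSON, a list of rows, each an object of numbers: "tx", "ty", "tz": the shift along the tool's x, y, z in cm; "wx", "wy", "wz": the turn, a rotation vector about the tool's x, y, z in degrees. A call has 1 to 20 rows; each row shifts and turns the commanded pose from where the row before left it, along the tool's axes as they then stand; what a row does not reach is not made up. A row lasts 1/10 s, in which the tool goes at most 50 mm and 8.59 degrees, less where a joint would pass 70% of its speed; a pose out of reach is approached as far as the arm can. A call is refused whole if a number of a shift passes 5 or a number of a turn 8.59, either way. A call with a gripper value outside its range is refused whole. OPENING is the opening, from -1 (shut) to 1 (fully open), set as the call begins (- or left out, the last holds). The fingers move at their own pace and stop on an object; FORCE is the grip in N (left out, the last holds). Time passes only in rows, so rows that do not move let the fingers close. It gives the time, the measured TCP pose, the force and the opening at its end, in the units of the state.
- telemetry.read_state(): the state, without advancing time (a new reading comes with each control period).
- optics.get_image(name): name is "scene" or "side" or "wrist"; returns the picture (480x640x3 uint8, red, green, blue); there is no depth.
- optics.camera_info(name): a dict with "fx", "fy", "cx", "cy" (pixels), "eye" and "attitude" of the camera in the world; the wrist camera has in their place "tool_from_camera" (4x4, takes a point from camera to tool coordinates, whose origin is the TCP and whose axes are the flange's). Camera axes: x right, y down, z forward; pixel columns grow to the right and rows downward; lengths in m; the calibration is good to about 2 mm. A picture is of the moment at which its call begins: read the wrist's pose just before it. camera_info takes no time and is no camera call.
- hand_in(): hands the job in, once; it reports no verdict.
The state is a dict: "t": time; "joint_pos": joint angles; "qd": joint speeds; "joint_torque": joint torques, N m; "eef_pos": TCP position; "eef_rot": TCP orientation; "force": force on the tool from outside, world axes, zero at the start; "ft_torque": the same for the moment, N m; "opening": finger opening in m.
Only numpy, scipy, OpenCV 4.12 (cv2) and the standard library are available. Lean on these libraries where they do the work, as an engineer would, in place of code of your own. Each camera call takes 0.05 s, during which the arm holds its last target.

## Working session

There is one attempt and no reset: what is moved stays moved. The work goes in short steps, Python scripts to look and compute and a shell command to move; the robot and the scene stay as the last step left them, time stands still between calls to the robot, and variables do not carry over. Pictures are saved under pics/ and viewed, and the job is handed in when it is done.

```bash
ls; mkdir -p pics; python3 - <<'E'
from workcell import telemetry, optics, r
import cv2
s=telemetry.read_state(); print({k:s[k] for k in ('t','eef_pos','eef_rot','force','opening')}, r.grasp_offset)
for n in ('scene','side','wrist'):
    print(n,optics.camera_info(n))
    cv2.imwrite(f'pics/{n}0.png',optics.get_image(n)[:,:,::-1])
E
```

```text
pics
{'t': 0.0, 'eef_pos': array([ 0.24669286, -0.60052613,  0.23012326]), 'eef_rot': array([-3.13896809e+00,  9.15281083e-05,  3.89924346e-01]), 'force': array([ 0.37307968,  0.15562094, -0.30451784]), 'opening': 0.08552987677917442} -0.0187
scene {'fx': 531.736886877363, 'fy': 531.736886877363, 'cx': 324.86213038925547, 'cy': 248.40120328638676, 'eye': array([-0.21728176,  0.39684199,  0.94429845]), 'attitude': array([-2.32166049, -0.01719271, -2.10906871])}
side {'fx': 577.2495915104419, 'fy': 577.2495915104419, 'cx': 323.9691836382046, 'cy': 231.93452558036654, 'eye': array([ 0.56963866, -1.39175368,  0.82957341]), 'attitude': array([-2.10647036e+00, -4.19110140e-04, -1.58459489e-02])}
wrist {'fx': 356.9088784121058, 'fy': 356.9088784121058, 'cx': 316.68247129464044, 'cy': 235.43383138788138, 'tool_from_camera': array([[ 9.13287863e-04, -9.44403928e-01, -3.28786231e-01,
         8.57349769e-02],
       [ 9.99998181e-01,  1.41296277e-03, -1.28083646e-03,
        -4.51009528e-04],
       [ 1.67418969e-03, -3.28784463e-01,  9.44403502e-01,
        -1.42239199e-01],
       [ 0.00000000e+00,  0.00000000e+00,  0.00000000e+00,
         1.00000000e+00]])}
```

View pics/scene0.png

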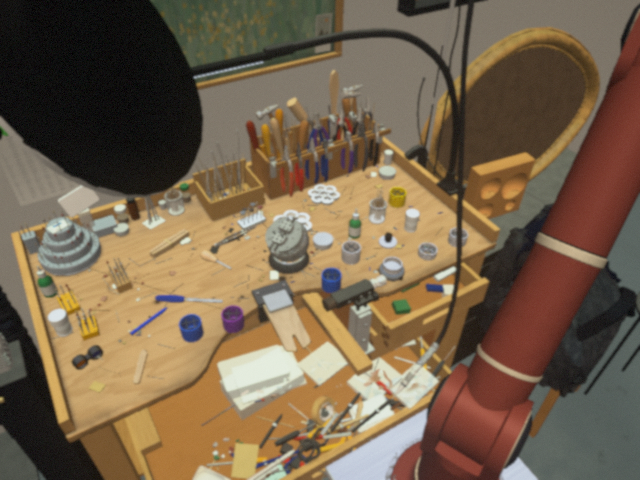

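View pics/side0.png

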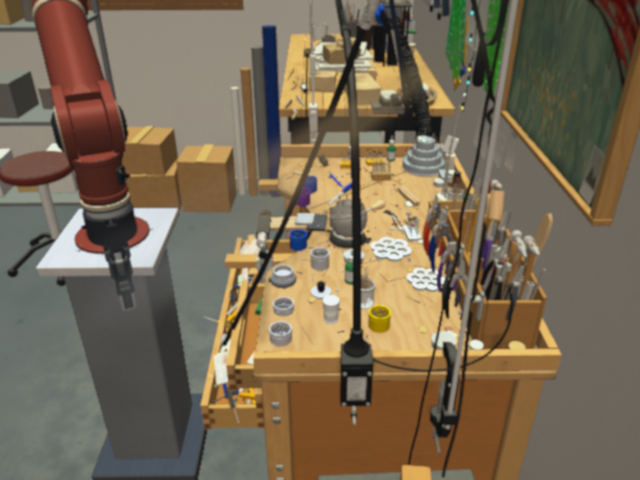

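View pics/wrist0.png

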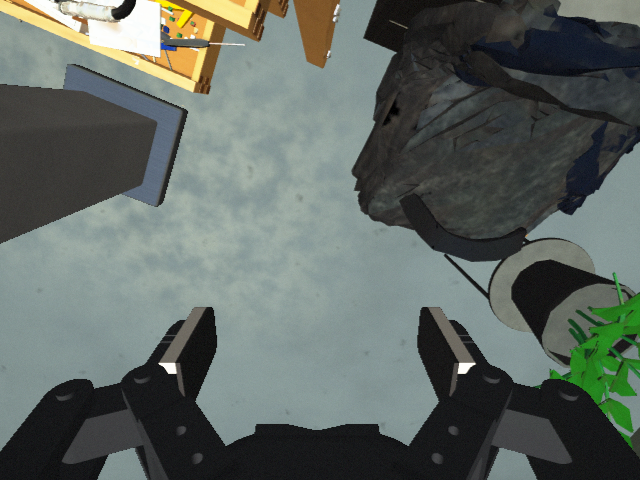

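```bash
python3 - <<'E'
import cv2
a=cv2.imread('pics/scene0.png')[170:300,305:475]
cv2.imwrite('pics/sc_crop.png',cv2.resize(a,None,fx=4.6,fy=4.6,interpolation=cv2.INTER_CUBIC))
a=cv2.imread('pics/side0.png')[215:350,255:415]
cv2.imwrite('pics/si_crop.png',cv2.resize(a,None,fx=4.4,fy=4.4,interpolation=cv2.INTER_CUBIC))
E
```

```text
(no output)
```

View pics/sc_crop.png

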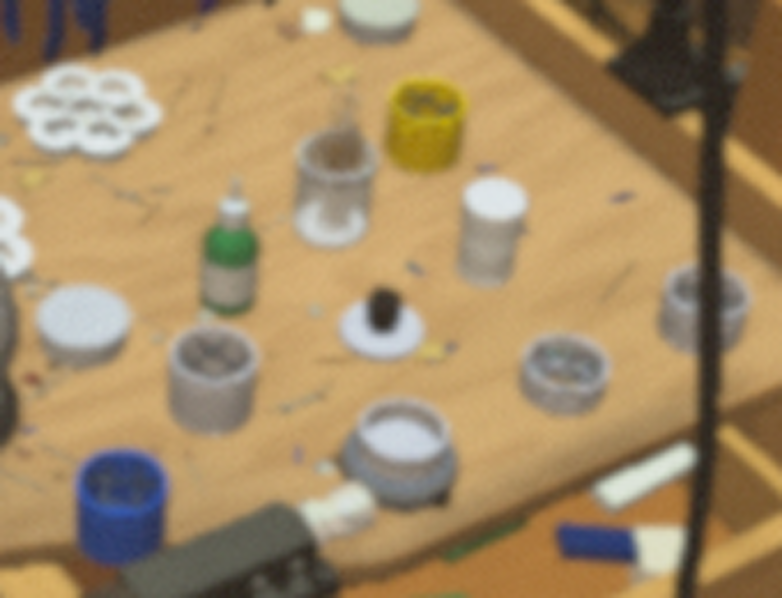

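View pics/si_crop.png

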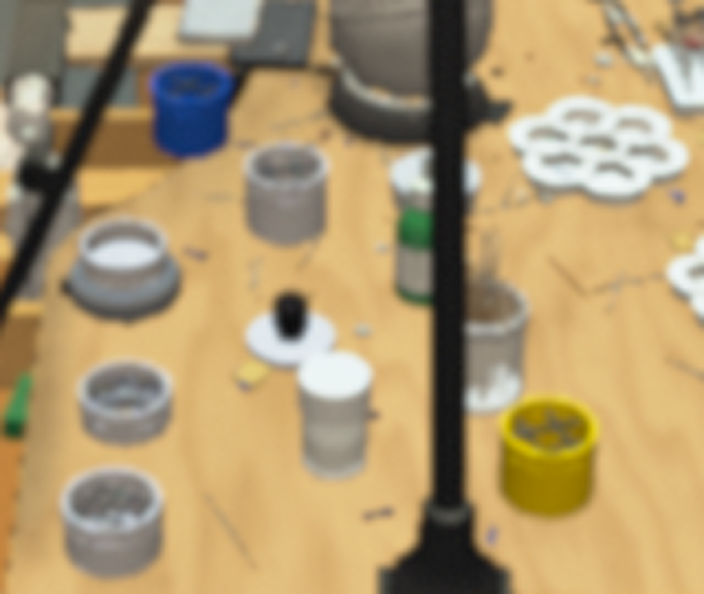

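```bash
cat > h.py <<'E'
import numpy as np, cv2
from scipy.spatial.transform import Rotation as R
from workcell import telemetry, optics, r
def rot(e): return R.from_euler('xyz',e).as_matrix()
def cam(n, st=None):
    c=optics.camera_info(n)
    if n!='wrist': return c, rot(c['attitude']), np.array(c['eye'])
    T=np.eye(4); T[:3,:3]=rot(st['eef_rot']); T[:3,3]=st['eef_pos']
    M=T@c['tool_from_camera']; return c,M[:3,:3],M[:3,3]
def ray(n,u,v,st=None):
    c,Rm,e=cam(n,st); d=Rm@np.array([(u-c['cx'])/c['fx'],(v-c['cy'])/c['fy'],1]); return e,d
def at(n,u,v,z,st=None):
    e,d=ray(n,u,v,st); return e+d*(z-e[2])/d[2]
def proj(n,P,st=None):
    c,Rm,e=cam(n,st); p=Rm.T@(np.asarray(P)-e); return np.array([c['fx']*p[0]/p[2]+c['cx'],c['fy']*p[1]/p[2]+c['cy']])
def tri(obs):
    A=np.zeros((3,3));b=np.zeros(3)
    for n,u,v in obs:
        e,d=ray(n,u,v); d=d/np.linalg.norm(d); Pm=np.eye(3)-np.outer(d,d); A+=Pm;b+=Pm@e
    return np.linalg.solve(A,b)
E
python3 - <<'E'
from h import *
pts={'coarse':(.046,(214,353),(287,165)),'medium':(.036,(706,290),(113,495)),'fine':(.026,(565,358),(125,388)),
'lid':(.012,(382,327),(291,335)),'pan':(.036,(403,433),(124,243)),'tin':(.018,(84,315),(435,180)),'vial':(.055,(495,200),(336,374)),'jar':(.104,(336,155),(492,300)),'bottle':(0.0,(230,302),(415,290)),'blue':(.046,(122,475),(192,82)),'yellow':(.046,(427,97),(549,425))}
for k,(z,a,b) in pts.items():
    a=(305+a[0]/4.6,170+a[1]/4.6); b=(255+b[0]/4.4,215+b[1]/4.4)
    print(k,at('scene',*a,z)[:2].round(3),at('side',*b,z)[:2].round(3),tri([('scene',*a),('side',*b)]).round(3), 'expect z',z)
E
```

```text
coarse [ 0.574 -0.171] [ 0.58  -0.173] [ 0.578 -0.172  0.044] expect z 0.046
medium [ 0.488 -0.447] [ 0.494 -0.448] [ 0.492 -0.448  0.035] expect z 0.036
fine [ 0.491 -0.35 ] [ 0.495 -0.352] [ 0.494 -0.351  0.025] expect z 0.026
lid [ 0.574 -0.287] [ 0.581 -0.289] [ 0.579 -0.288  0.01 ] expect z 0.012
pan [ 0.48 -0.23] [ 0.489 -0.235] [ 0.487 -0.232  0.032] expect z 0.036
tin [ 0.662 -0.142] [ 0.667 -0.147] [ 0.666 -0.143  0.015] expect z 0.018
vial [ 0.594 -0.376] [ 0.602 -0.38 ] [ 0.6   -0.379  0.052] expect z 0.055
jar [ 0.625 -0.281] [ 0.678 -0.386] [ 0.681 -0.322  0.054] expect z 0.104
bottle [ 0.646 -0.232] [ 0.651 -0.232] [ 0.649 -0.232 -0.001] expect z 0.0
blue [ 0.52 -0.08] [ 0.524 -0.08 ] [ 0.522 -0.08   0.045] expect z 0.046
yellow [ 0.702 -0.409] [ 0.706 -0.41 ] [ 0.705 -0.41   0.045] expect z 0.046
```

```bash
python3 - <<'E'
from h import *
import cv2
im=cv2.imread('pics/scene0.png'); a=cv2.resize(im[0:400,300:640],None,fx=1.5,fy=1.5); cv2.imwrite('pics/sc1.png',a)
im=cv2.imread('pics/side0.png'); a=cv2.resize(im[0:400,150:550],None,fx=1.5,fy=1.5); cv2.imwrite('pics/si1.png',a)
for p in [(353,300),(345,100),(300,170),(240,310),(480,300)]:
    e,d=ray('side',*p)
    print(p,[ (P.round(2).tolist(),proj('scene',P).round().tolist()) for P in (e+d*s for s in (0.7,.8,.9,1.0,1.1,1.2,1.3,1.5))])
E
```

```text
(353, 300) [([0.61, -0.83, 0.4], [567.0, 48.0]), ([0.62, -0.75, 0.34], [536.0, 77.0]), ([0.63, -0.67, 0.28], [506.0, 105.0]), ([0.63, -0.59, 0.22], [477.0, 132.0]), ([0.64, -0.51, 0.16], [448.0, 159.0]), ([0.65, -0.43, 0.1], [420.0, 185.0]), ([0.65, -0.35, 0.03], [392.0, 210.0]), ([0.66, -0.19, -0.09], [338.0, 260.0])]
(345, 100) [([0.61, -0.71, 0.61], [563.0, -33.0]), ([0.61, -0.61, 0.58], [525.0, -12.0]), ([0.62, -0.51, 0.55], [487.0, 10.0]), ([0.62, -0.42, 0.52], [448.0, 32.0]), ([0.63, -0.32, 0.48], [408.0, 55.0]), ([0.63, -0.22, 0.45], [367.0, 78.0]), ([0.64, -0.12, 0.42], [325.0, 102.0]), ([0.65, 0.07, 0.36], [237.0, 151.0])]
(300, 170) [([0.55, -0.75, 0.54], [585.0, 6.0]), ([0.55, -0.66, 0.5], [552.0, 32.0]), ([0.55, -0.57, 0.45], [518.0, 59.0]), ([0.54, -0.48, 0.41], [484.0, 87.0]), ([0.54, -0.39, 0.37], [450.0, 114.0]), ([0.54, -0.29, 0.33], [415.0, 142.0]), ([0.53, -0.2, 0.29], [379.0, 171.0]), ([0.53, -0.02, 0.2], [307.0, 229.0])]
(240, 310) [([0.48, -0.84, 0.39], [612.0, 73.0]), ([0.46, -0.76, 0.33], [586.0, 106.0]), ([0.45, -0.68, 0.27], [559.0, 140.0]), ([0.44, -0.6, 0.2], [533.0, 173.0]), ([0.42, -0.52, 0.14], [507.0, 207.0]), ([0.41, -0.44, 0.08], [481.0, 240.0]), ([0.4, -0.36, 0.01], [455.0, 272.0]), ([0.37, -0.2, -0.11], [404.0, 337.0])]
(480, 300) [([0.77, -0.84, 0.4], [523.0, 28.0]), ([0.8, -0.76, 0.34], [489.0, 52.0]), ([0.82, -0.68, 0.28], [457.0, 75.0]), ([0.85, -0.6, 0.22], [425.0, 97.0]), ([0.88, -0.52, 0.16], [395.0, 118.0]), ([0.91, -0.44, 0.1], [366.0, 139.0]), ([0.94, -0.36, 0.03], [338.0, 159.0]), ([0.99, -0.2, -0.09], [285.0, 196.0])]
```

View pics/sc1.png

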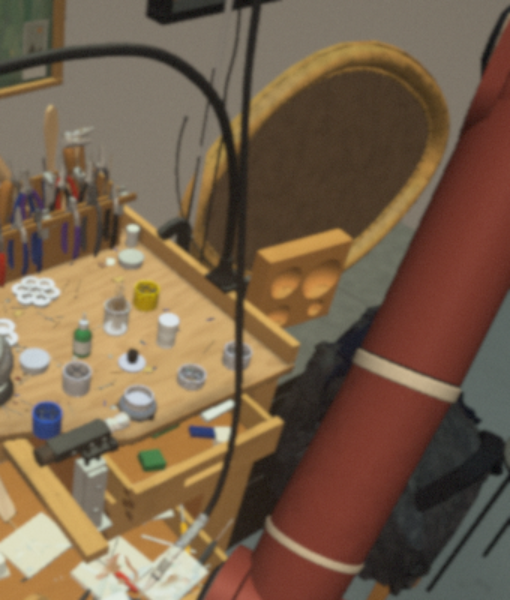

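View pics/si1.png

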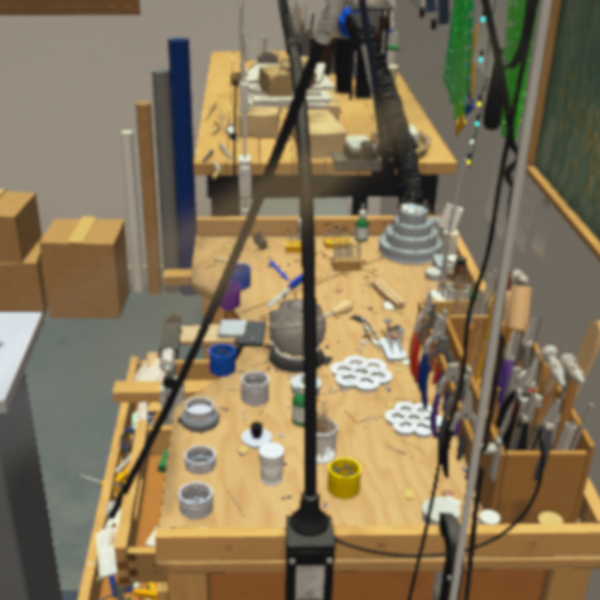

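```bash
python3 - <<'E'
from h import *
import cv2
im=cv2.imread('pics/scene0.png'); cv2.imwrite('pics/sc2.png',cv2.resize(im[0:380,390:500],None,fx=2,fy=1.55))
cv2.imwrite('pics/sc2a.png',cv2.resize(im[0:200,380:500],None,fx=3,fy=3))
cv2.imwrite('pics/sc2b.png',cv2.resize(im[180:380,380:500],None,fx=3,fy=3))
im=cv2.imread('pics/side0.png'); cv2.imwrite('pics/si2a.png',cv2.resize(im[0:200,220:400],None,fx=3,fy=3))
cv2.imwrite('pics/si2b.png',cv2.resize(im[180:380,200:380],None,fx=3,fy=3))
E
python3 - <<'E'
import cv2,numpy as np
a=[cv2.imread(f'pics/{n}.png') for n in ('sc2a','sc2b')]
cv2.imwrite('pics/sc2.png',np.hstack(a))
a=[cv2.imread(f'pics/{n}.png') for n in ('si2a','si2b')]
cv2.imwrite('pics/si2.png',np.hstack(a)[:, :1080][:, :].copy() if 0 else cv2.resize(np.hstack(a),(800,444)))
E
```

```text
(no output)
```

View pics/sc2.png

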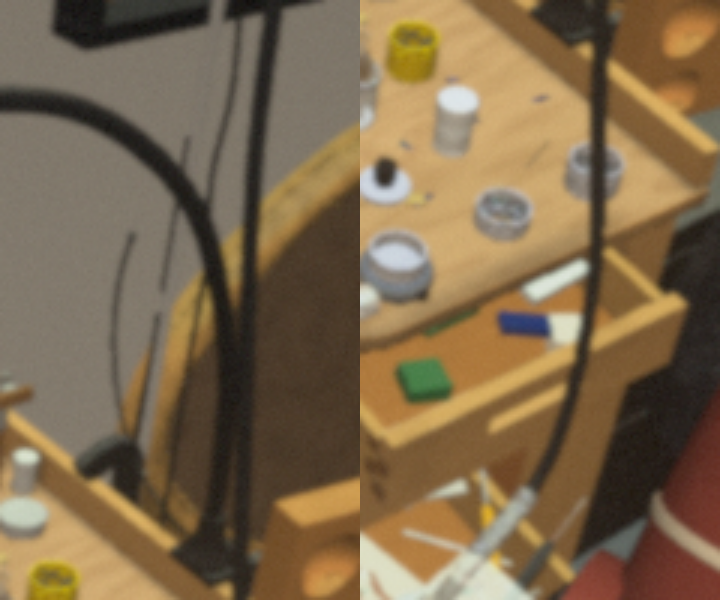

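View pics/si2.png

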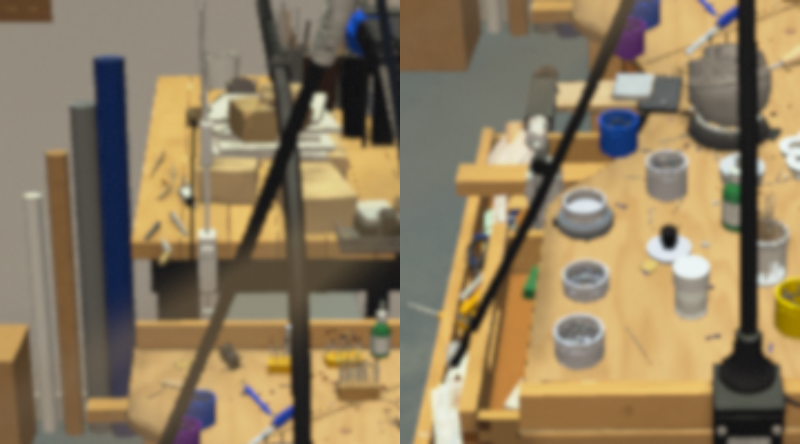

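```bash
python3 -m pendant '[{"wz":-8.45},{"wz":-8.45},{"wz":-8.45},{"wz":-8.45},{"wz":-8.45},{"wz":-8.45},{"wz":-8.45},{"wz":-8.45},{}]' -1 20; python3 - <<'E'
from h import *
s=telemetry.read_state(); print(s['t'],s['eef_pos'].round(4),s['eef_rot'].round(4),s['force'].round(2),s['joint_pos'].round(3),s['joint_torque'].round(1),s['opening'])
E
```

```text
0.15 [ 0.2468 -0.6007  0.2304] [-3.1396 -0.      0.3899] [-0.2   0.34  0.12] [ 1.155  0.616 -0.013  1.425  0.008  1.103 -0.04 ] [  0.  -47.    0.3 -17.1   0.    0.    0. ] 0.08555569317741013validation failed for argument at $[0]...
```

```bash
python3 -m pendant '[{"tx":0,"ty":0,"tz":0,"wx":0,"wy":0,"wz":-8.45},{"tx":0,"ty":0,"tz":0,"wx":0,"wy":0,"wz":-8.45},{"tx":0,"ty":0,"tz":0,"wx":0,"wy":0,"wz":-8.45},{"tx":0,"ty":0,"tz":0,"wx":0,"wy":0,"wz":-8.45},{"tx":0,"ty":0,"tz":0,"wx":0,"wy":0,"wz":-8.45},{"tx":0,"ty":0,"tz":0,"wx":0,"wy":0,"wz":-8.45},{"tx":0,"ty":0,"tz":0,"wx":0,"wy":0,"wz":-8.45},{"tx":0,"ty":0,"tz":0,"wx":0,"wy":0,"wz":-8.45}]' -1 20; cat > st.py <<'E'
from h import *
s=telemetry.read_state(); print(s['t'],s['eef_pos'].round(4),s['eef_rot'].round(4),'F',s['force'].round(2),'q',s['joint_pos'].round(3),'tau',s['joint_torque'].round(1),round(s['opening'],4))
E
python3 st.py
```

```text
t: 0.95
eef_pos: [0.2468, -0.601, 0.2308]
eef_rot: [-3.141, -0.001, 1.576]
force: [0.6, -1.0, -0.4]
opening: 0.0004
0.95 [ 0.2468 -0.601   0.2308] [-3.1410e+00 -1.0000e-03  1.5757e+00] F [ 0.56 -1.03 -0.42] q [ 1.33   0.634 -0.326  1.417  0.212  1.126  0.976] tau [ -0.8 -47.3  -2.7 -17.   -0.2  -0.   -0.8] 0.0004
```

```bash
python3 -m pendant '[{"tx":0,"ty":3,"tz":0,"wx":0,"wy":0,"wz":0},{"tx":0,"ty":3,"tz":0,"wx":0,"wy":0,"wz":0},{"tx":0,"ty":3,"tz":0,"wx":0,"wy":0,"wz":0},{"tx":0,"ty":3,"tz":0,"wx":0,"wy":0,"wz":0},{"tx":1,"ty":3,"tz":0,"wx":0,"wy":0,"wz":0},{"tx":2,"ty":3,"tz":2,"wx":0,"wy":0,"wz":0},{"tx":2,"ty":3,"tz":2,"wx":0,"wy":0,"wz":0},{"tx":2,"ty":0,"tz":2,"wx":0,"wy":0,"wz":0},{"tx":2,"ty":0,"tz":2,"wx":0,"wy":0,"wz":0},{"tx":1,"ty":0,"tz":0,"wx":0,"wy":0,"wz":0}]'; python3 st.py
```

```text
t: 1.95
eef_pos: [0.4559, -0.4976, 0.1476]
eef_rot: [-3.136, -0.007, 1.572]
force: [0.1, -0.2, -0.2]
opening: 0.0002
1.95 [ 0.4559 -0.4976  0.1476] [-3.1358 -0.0068  1.5724] F [ 0.14 -0.17 -0.18] q [ 0.959  0.753 -0.3    1.426  0.24   1.007  0.606] tau [  0.2 -51.   -3.4 -16.3   0.   -0.1   0. ] 0.0002
```

```bash
python3 - <<'E'
from h import *
for n in ('side','wrist'): cv2.imwrite(f'pics/{n}1.png',optics.get_image(n)[:,:,::-1])
E
```

```text
(no output)
```

View pics/side1.png

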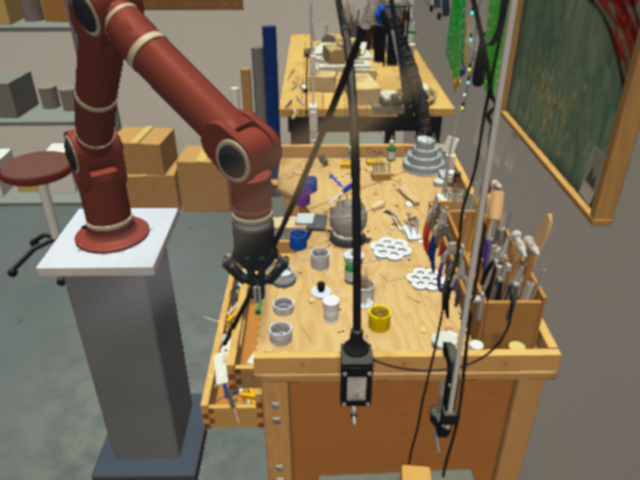

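View pics/wrist1.png

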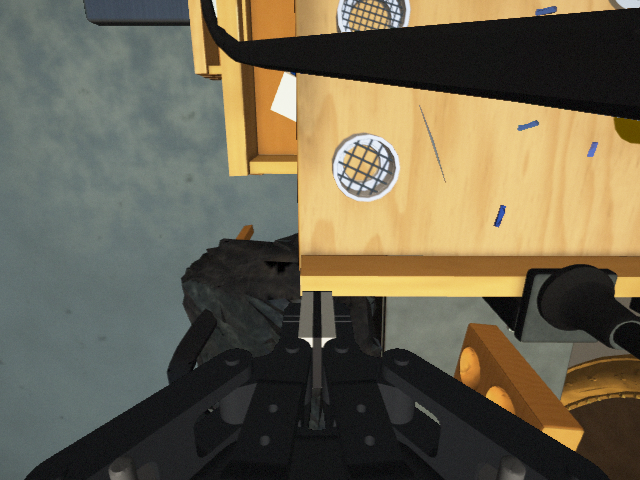

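```bash
python3 -m pendant '[{"tx":0.7,"ty":0,"tz":0,"wx":0,"wy":0,"wz":0},{"tx":0.7,"ty":0,"tz":0,"wx":0,"wy":0,"wz":0},{"tx":0.7,"ty":0,"tz":0,"wx":0,"wy":0,"wz":0}]'; python3 st.py;  python3 -m pendant '[{"tx":0.7,"ty":0,"tz":0,"wx":0,"wy":0,"wz":0},{"tx":0.7,"ty":0,"tz":0,"wx":0,"wy":0,"wz":0},{"tx":0.7,"ty":0,"tz":0,"wx":0,"wy":0,"wz":0}]'; python3 st.py
```

```text
t: 2.35
eef_pos: [0.4572, -0.4809, 0.1522]
eef_rot: [3.14, 0.001, 1.568]
force: [0.4, 0.5, -0.0]
opening: -0.0001
2.35 [ 0.4572 -0.4809  0.1522] [3.1403e+00 1.3000e-03 1.5684e+00] F [ 0.42  0.54 -0.02] q [ 0.944  0.727 -0.301  1.469  0.239  0.98   0.579] tau [  0.4 -49.   -3.2 -15.8   0.    0.1   0.1] -0.0001
t: 2.65
eef_pos: [0.4572, -0.4588, 0.1514]
eef_rot: [3.141, -0.0, 1.57]
force: [-0.3, 0.6, -0.4]
opening: -0.0003
2.65 [ 0.4572 -0.4588  0.1514] [ 3.1414 -0.      1.5697] F [-0.31  0.63 -0.37] q [ 0.925  0.705 -0.302  1.519  0.238  0.953  0.552] tau [  0.3 -47.9  -3.2 -15.4   0.    0.1   0.1] -0.0003
```

```bash
python3 - <<'E'
from h import *
for n in ('side','wrist'): cv2.imwrite(f'pics/{n}2.png',optics.get_image(n)[:,:,::-1])
E
```

```text
(no output)
```

View pics/wrist2.png

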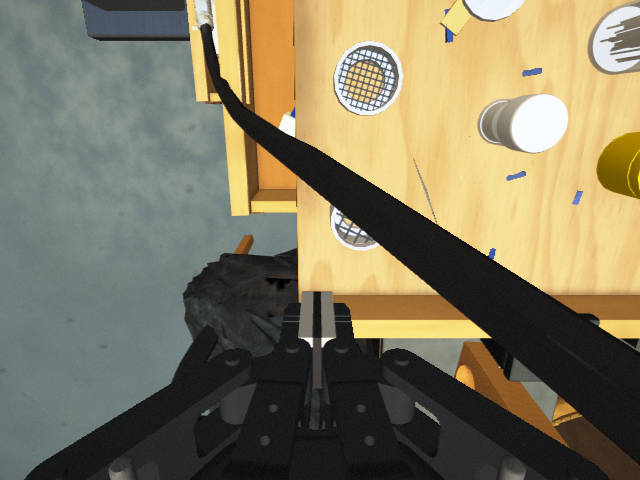

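```bash
python3 -m pendant '[{"tx":0.7,"ty":0,"tz":0,"wx":0,"wy":0,"wz":0},{"tx":0.7,"ty":0,"tz":0,"wx":0,"wy":0,"wz":0},{"tx":0.7,"ty":0,"tz":0,"wx":0,"wy":0,"wz":0}]'; python3 st.py;  python3 -m pendant '[{"tx":0.7,"ty":0,"tz":0,"wx":0,"wy":0,"wz":0},{"tx":0.7,"ty":0,"tz":0,"wx":0,"wy":0,"wz":0},{"tx":0.7,"ty":0,"tz":0,"wx":0,"wy":0,"wz":0}]'; python3 st.py
```

```text
t: 3.05
eef_pos: [0.4572, -0.4378, 0.1512]
eef_rot: [-3.142, -0.0, 1.57]
force: [0.2, -0.5, 1.1]
opening: 0.0003
3.05 [ 0.4572 -0.4378  0.1512] [-3.1416e+00 -3.0000e-04  1.5697e+00] F [ 0.18 -0.49  1.07] q [ 0.906  0.684 -0.302  1.565  0.237  0.929  0.524] tau [  0.5 -46.7  -3.1 -15.2   0.    0.1   0.1] 0.0003
t: 3.35
eef_pos: [0.4572, -0.4167, 0.1513]
eef_rot: [3.142, -0.0, 1.57]
force: [-0.5, 0.9, 0.3]
opening: 0.0
3.35 [ 0.4572 -0.4167  0.1513] [ 3.1416e+00 -1.0000e-04  1.5699e+00] F [-0.53  0.91  0.27] q [ 0.884  0.664 -0.303  1.609  0.236  0.905  0.495] tau [  0.3 -45.7  -3.1 -14.8   0.    0.1   0.1] 0.0
```

```bash
python3 -m pendant '[{"tx":0.7,"ty":0,"tz":0,"wx":0,"wy":0,"wz":0},{"tx":0.7,"ty":0,"tz":0,"wx":0,"wy":0,"wz":0},{"tx":0.7,"ty":0,"tz":0,"wx":0,"wy":0,"wz":0}]'; python3 st.py;  python3 -m pendant '[{"tx":0.7,"ty":0,"tz":0,"wx":0,"wy":0,"wz":0},{"tx":0.7,"ty":0,"tz":0,"wx":0,"wy":0,"wz":0},{"tx":0.7,"ty":0,"tz":0,"wx":0,"wy":0,"wz":0}]'; python3 st.py
python3 - <<'E'
from h import *
for n in ('side','wrist'): cv2.imwrite(f'pics/{n}3.png',optics.get_image(n)[:,:,::-1])
E
```

```text
t: 3.65
eef_pos: [0.4572, -0.3959, 0.1513]
eef_rot: [3.142, -0.0, 1.57]
force: [0.1, -0.7, -0.9]
opening: 0.0
3.65 [ 0.4572 -0.3959  0.1513] [ 3.1415 -0.      1.5696] F [ 0.13 -0.66 -0.94] q [ 0.862  0.645 -0.303  1.651  0.234  0.882  0.465] tau [  0.3 -44.6  -3.  -14.6   0.    0.1   0.1] 0.0
t: 3.95
eef_pos: [0.4572, -0.3749, 0.1514]
eef_rot: [3.142, -0.0, 1.57]
force: [0.2, 0.0, -0.2]
opening: -0.0001
3.95 [ 0.4572 -0.3749  0.1514] [ 3.1415 -0.      1.5696] F [ 0.22  0.01 -0.21] q [ 0.838  0.626 -0.304  1.69   0.233  0.861  0.435] tau [  0.4 -43.6  -2.9 -14.3   0.    0.1   0.1] -0.0001
```

View pics/wrist3.png

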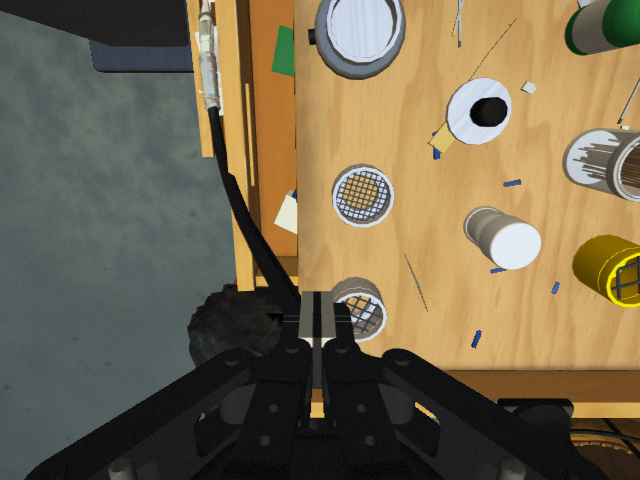

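View pics/side3.png

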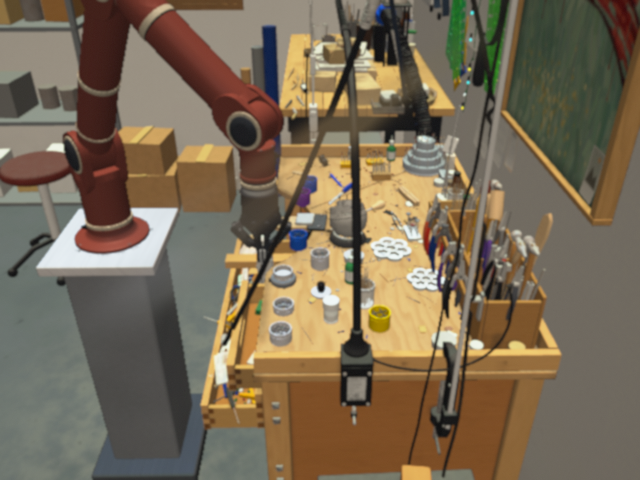

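```bash
python3 - <<'E'
import cv2
a=cv2.imread('pics/wrist3.png')[0:240,290:540]
cv2.imwrite('pics/w3c.png',cv2.resize(a,None,fx=2.5,fy=2.5,interpolation=cv2.INTER_CUBIC))
a=cv2.imread('pics/wrist3.png')[150:240,315:415]
cv2.imwrite('pics/w3d.png',cv2.resize(a,None,fx=6,fy=6,interpolation=cv2.INTER_CUBIC))
E
```

```text
(no output)
```

View pics/w3c.png

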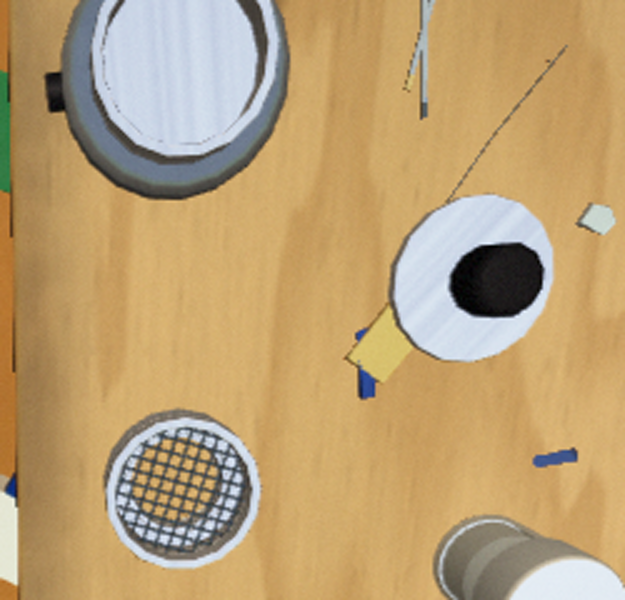

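View pics/w3d.png

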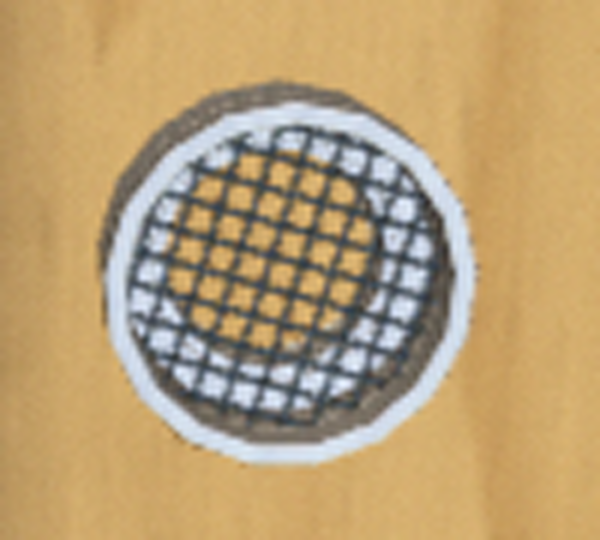

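```bash
python3 - <<'E'
from h import *
s=telemetry.read_state()
print(at('wrist',363,197.3,.026,s), at('wrist',478.6,111,.012,s))
# silhouette width check: rim left/right
print(at('wrist',315+103/6,197.3,.026,s)-at('wrist',315+473/6,197.3,.026,s))
E
```

```text
[ 0.49357648 -0.34990987  0.026     ] [ 0.57867585 -0.28735602  0.012     ]
[-4.71924162e-02 -8.67084039e-05  0.00000000e+00]
```

```bash
python3 -m pendant '[{"tx":1,"ty":1.2,"tz":0,"wx":0,"wy":0,"wz":0},{"tx":1,"ty":1.2,"tz":0,"wx":0,"wy":0,"wz":0},{"tx":0.5,"ty":1.2,"tz":0,"wx":0,"wy":0,"wz":0},{"tx":0,"ty":0,"tz":3,"wx":0,"wy":0,"wz":0},{"tx":0,"ty":0,"tz":3,"wx":0,"wy":0,"wz":0},{"tx":0,"ty":0,"tz":3,"wx":0,"wy":0,"wz":0},{"tx":0,"ty":0,"tz":0,"wx":0,"wy":0,"wz":0},{"tx":0,"ty":0,"tz":0,"wx":0,"wy":0,"wz":0}]' 1; cat > pic.py <<'E'
import sys
from h import *
s=telemetry.read_state(); im=optics.get_image(sys.argv[1])[:,:,::-1]; cv2.imwrite(f'pics/{sys.argv[2]}.png',im)
import pickle; pickle.dump(s,open(f'pics/{sys.argv[2]}.pkl','wb'))
print(s['t'],s['eef_pos'].round(4),s['eef_rot'].round(4),s['force'].round(1),round(s['opening'],4))
E
python3 pic.py wrist w4
```

```text
t: 4.85
eef_pos: [0.4944, -0.35, 0.0614]
eef_rot: [3.141, -0.001, 1.571]
force: [-0.2, -0.0, -0.2]
opening: 0.0854
4.85 [ 0.4944 -0.35    0.0614] [ 3.1413e+00 -5.0000e-04  1.5706e+00] [-0.2 -0.  -0.2] 0.0854
```

View pics/w4.png

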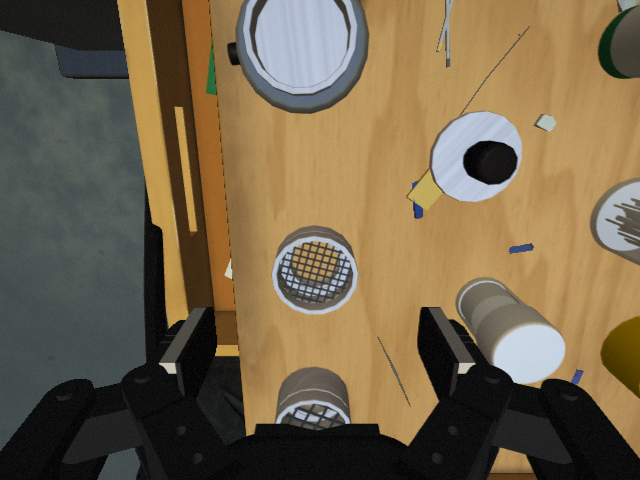

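```bash
python3 - <<'E'
from h import *; import pickle
s=pickle.load(open('pics/w4.pkl','rb'))
print(at('wrist',315,273,.026,s), at('wrist',476.5,156.5,.012,s), at('wrist',298,41,.036,s))
E
```

```text
[ 0.49400548 -0.34755956  0.026     ] [ 0.57921799 -0.28651738  0.012     ] [ 0.48703066 -0.23632529  0.036     ]
```

```bash
python3 -m pendant '[{"tx":0.1,"ty":0,"tz":2,"wx":0,"wy":0,"wz":0},{"tx":0,"ty":0,"tz":2,"wx":0,"wy":0,"wz":0},{"tx":0,"ty":0,"tz":1,"wx":0,"wy":0,"wz":0},{"tx":0,"ty":0,"tz":0.4,"wx":0,"wy":0,"wz":0},{"tx":0,"ty":0,"tz":0.3,"wx":0,"wy":0,"wz":0},{"tx":0,"ty":0,"tz":0,"wx":0,"wy":0,"wz":0}]'; python3 -m pendant '[{"tx":0,"ty":0,"tz":0,"wx":0,"wy":0,"wz":0},{"tx":0,"ty":0,"tz":0,"wx":0,"wy":0,"wz":0},{"tx":0,"ty":0,"tz":0,"wx":0,"wy":0,"wz":0},{"tx":0,"ty":0,"tz":0,"wx":0,"wy":0,"wz":0},{"tx":0,"ty":0,"tz":0,"wx":0,"wy":0,"wz":0},{"tx":0,"ty":0,"tz":0,"wx":0,"wy":0,"wz":0}]' -1 40; python3 pic.py wrist w5
```

```text
t: 5.5
eef_pos: [0.4938, -0.3498, 0.005]
eef_rot: [3.14, 0.001, 1.57]
force: [0.4, 0.9, 0.3]
opening: 0.0854
t: 6.1
eef_pos: [0.4936, -0.3497, 0.0051]
eef_rot: [3.141, 0.001, 1.57]
force: [-0.1, 0.5, 5.9]
opening: 0.0468
6.1 [ 0.4936 -0.3497  0.0051] [3.1408e+00 6.0000e-04 1.5696e+00] [-0.1  0.5  5.9] 0.0468
```

View pics/w5.png

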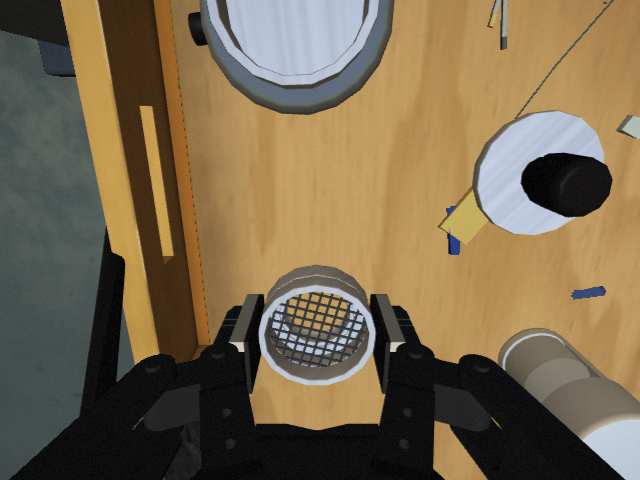

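```bash
python3 - <<'E'
from h import *; import pickle
s=pickle.load(open('pics/w5.pkl','rb'))
for z in (.026,.028): print(at('wrist',318,334.5,z,s), at('wrist',539,173,.012,s))
E
python3 -m pendant '[{"tx":0,"ty":0,"tz":-1,"wx":0,"wy":0,"wz":0},{"tx":0,"ty":0,"tz":-3,"wx":0,"wy":0,"wz":0},{"tx":0,"ty":0,"tz":-3,"wx":0,"wy":0,"wz":0},{"tx":2,"ty":0,"tz":-1,"wx":0,"wy":0,"wz":0},{"tx":2,"ty":0,"tz":0,"wx":0,"wy":0,"wz":0},{"tx":0,"ty":0,"tz":0,"wx":0,"wy":0,"wz":0},{"tx":0,"ty":0,"tz":0,"wx":0,"wy":0,"wz":0}]'; python3 pic.py wrist w6
```

```text
[ 0.49474713 -0.34783614  0.026     ] [ 0.57834759 -0.28597298  0.012     ]
[ 0.49473872 -0.3464537   0.028     ] [ 0.57834759 -0.28597298  0.012     ]
t: 6.85
eef_pos: [0.493, -0.3078, 0.0838]
eef_rot: [-3.14, -0.001, 1.572]
force: [0.0, 0.3, -0.3]
opening: 0.047
6.85 [ 0.493  -0.3078  0.0838] [-3.1402e+00 -1.1000e-03  1.5721e+00] [ 0.   0.3 -0.3] 0.047
```

View pics/w6.png

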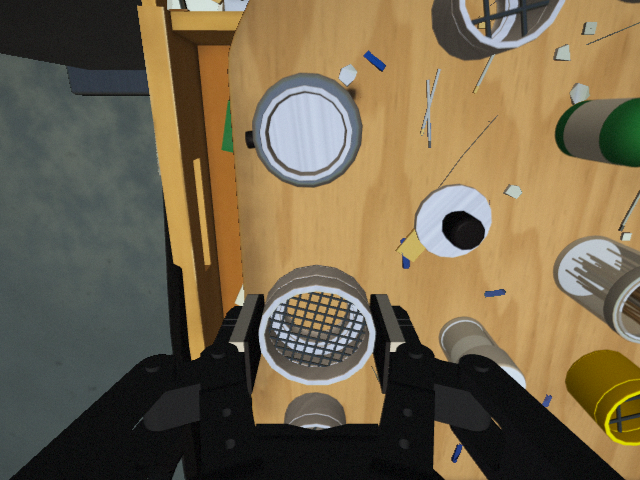

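```bash
python3 - <<'E'
import cv2
a=cv2.imread('pics/w6.png')[60:200,235:375]
cv2.imwrite('pics/w6c.png',cv2.resize(a,None,fx=4,fy=4,interpolation=cv2.INTER_CUBIC))
a=cv2.imread('pics/w6.png')[255:395,245:390]
cv2.imwrite('pics/w6d.png',cv2.resize(a,None,fx=4,fy=4,interpolation=cv2.INTER_CUBIC))
E
```

```text
(no output)
```

View pics/w6c.png

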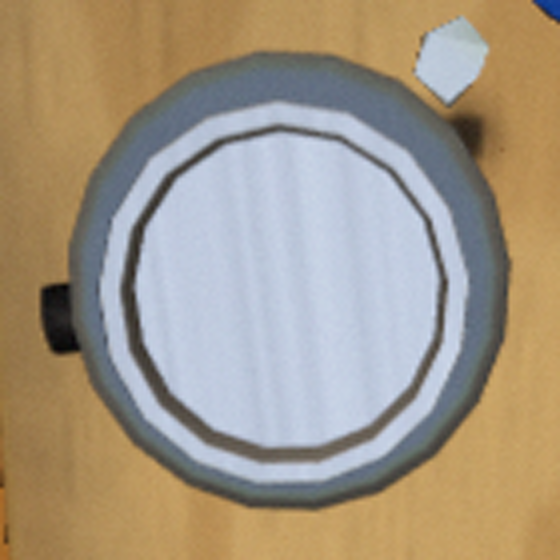

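View pics/w6d.png

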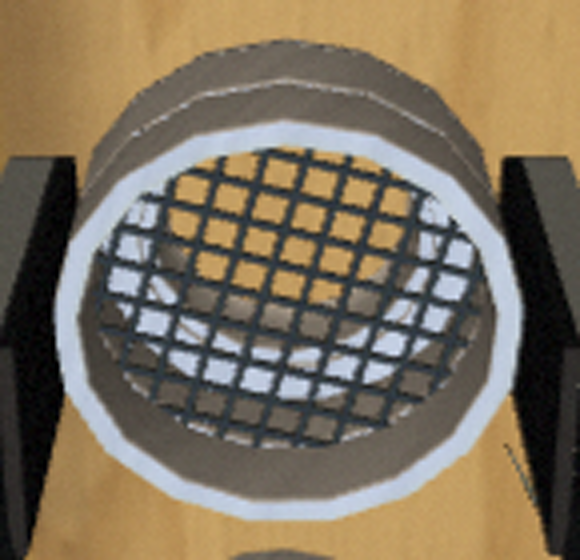

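```bash
python3 - <<'E'
from h import *; import pickle
s=pickle.load(open('pics/w6.pkl','rb'))
p=at('wrist',306,133.4,.036,s); q=at('wrist',317.25,335.25,s['eef_pos'][2]+.0209,s)
print(p,q,q-s['eef_pos'])
print(at('wrist',235+100/4,133.4,.036,s)-at('wrist',235+468/4,133.4,.036,s))
a=at('wrist',245+55/4,335.25,.1048,s)-at('wrist',245+523/4,335.25,.1048,s); print(a)
print('scene',at('scene',305+403/4.6,170+433/4.6,.036))
E
```

```text
[ 0.48786862 -0.23255779  0.036     ] [ 0.49387928 -0.30626886  0.10467792] [0.00085559 0.00149874 0.0209    ]
[-0.04719134 -0.00010913  0.        ]
[-0.04656313 -0.00016955  0.        ]
scene [ 0.48035637 -0.23002963  0.036     ]
```

```bash
python3 -m pendant '[{"tx":2,"ty":-0.15,"tz":0,"wx":0,"wy":0,"wz":0},{"tx":2,"ty":-0.15,"tz":0,"wx":0,"wy":0,"wz":0},{"tx":2,"ty":-0.15,"tz":0,"wx":0,"wy":0,"wz":0},{"tx":1.4,"ty":-0.15,"tz":0,"wx":0,"wy":0,"wz":0},{"tx":0,"ty":0,"tz":1,"wx":0,"wy":0,"wz":0},{"tx":0,"ty":0,"tz":1,"wx":0,"wy":0,"wz":0},{"tx":0,"ty":0,"tz":0,"wx":0,"wy":0,"wz":0},{"tx":0,"ty":0,"tz":0,"wx":0,"wy":0,"wz":0}]'; python3 pic.py wrist w7; python3 pic.py side s7;python3 - <<'E'
import cv2
a=cv2.imread('pics/s7.png')[180:360,220:420]
cv2.imwrite('pics/s7c.png',cv2.resize(a,None,fx=3.3,fy=3.3,interpolation=cv2.INTER_CUBIC))
E
```

```text
t: 7.7
eef_pos: [0.4869, -0.2367, 0.0635]
eef_rot: [-3.14, 0.0, 1.568]
force: [0.5, 0.4, -1.4]
opening: 0.047
7.7 [ 0.4869 -0.2367  0.0635] [-3.1403e+00  2.0000e-04  1.5678e+00] [ 0.5  0.4 -1.4] 0.047
7.75 [ 0.4873 -0.2366  0.0639] [-3.1412e+00  3.0000e-04  1.5679e+00] [ 0.3 -0.1 -0.8] 0.0464
```

View pics/w7.png

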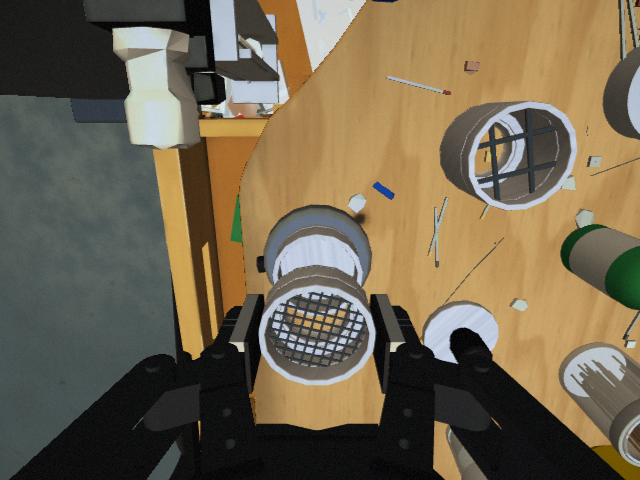

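View pics/s7c.png

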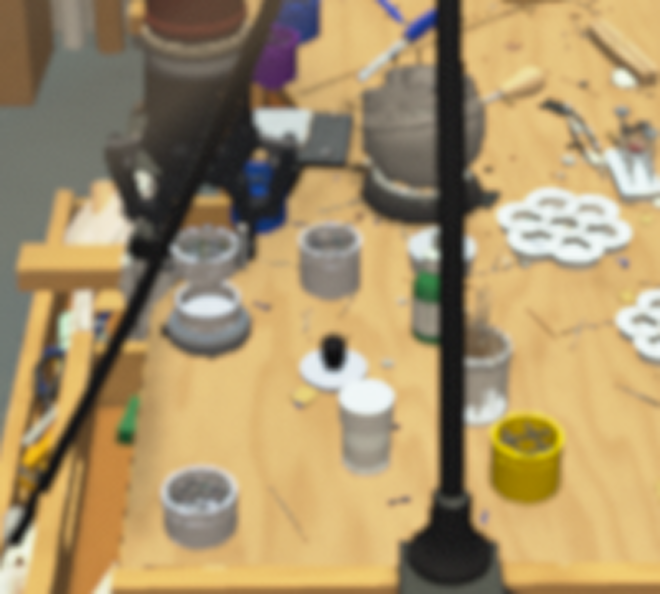

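```bash
cat > ov.py <<'E'
import sys,pickle
from h import *
# ov.py name crop x0 y0 x1 y1 scale  circles "x,y,z,r"...
n,cn=sys.argv[1],sys.argv[2]; x0,y0,x1,y1,k=map(int,sys.argv[3:8])
s=pickle.load(open(f'pics/{n}.pkl','rb')); im=cv2.imread(f'pics/{n}.png')[y0:y1,x0:x1]
im=cv2.resize(im,None,fx=k,fy=k,interpolation=cv2.INTER_CUBIC)
for c in sys.argv[8:]:
    x,y,z,rr=map(float,c.split(','))
    P=[((proj(cn,[x+rr*np.cos(t),y+rr*np.sin(t),z],s)-[x0,y0]+.5)*k).round().astype(int) for t in np.linspace(0,2*np.pi,60)]
    cv2.polylines(im,[np.array(P)],True,(0,0,255),1)
cv2.imwrite(f'pics/{n}_ov.png',im)
E
python3 ov.py w7 wrist 235 190 395 390 3 .4879,-.2326,.036,.024 .4879,-.2326,.019,.032 .4877,-.2352,.0848,.024
```

```text
(no output)
```

View pics/w7_ov.png

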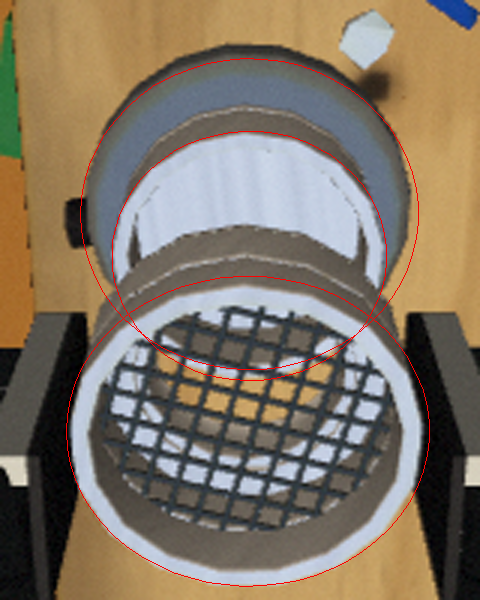

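```bash
python3 -m pendant '[{"tx":0.32,"ty":0.04,"tz":0,"wx":0,"wy":0,"wz":0},{"tx":0,"ty":0,"tz":1,"wx":0,"wy":0,"wz":0},{"tx":0,"ty":0,"tz":0.8,"wx":0,"wy":0,"wz":0},{"tx":0,"ty":0,"tz":0.4,"wx":0,"wy":0,"wz":0},{"tx":0,"ty":0,"tz":0,"wx":0,"wy":0,"wz":0}]';python3 -m pendant '[{"tx":0,"ty":0,"tz":0.2,"wx":0,"wy":0,"wz":0},{"tx":0,"ty":0,"tz":0.2,"wx":0,"wy":0,"wz":0},{"tx":0,"ty":0,"tz":0.1,"wx":0,"wy":0,"wz":0},{"tx":0,"ty":0,"tz":0,"wx":0,"wy":0,"wz":0}]'; python3 pic.py wrist w8
```

```text
t: 8.3
eef_pos: [0.4872, -0.232, 0.0413]
eef_rot: [-3.14, -0.001, 1.57]
force: [0.3, -0.8, -0.2]
opening: 0.0468
t: 8.7
eef_pos: [0.4878, -0.2323, 0.0373]
eef_rot: [-3.142, -0.0, 1.57]
force: [-0.4, 0.1, -0.5]
opening: 0.0469
8.7 [ 0.4878 -0.2323  0.0373] [-3.1416 -0.      1.5696] [-0.4  0.1 -0.5] 0.0469
```

View pics/w8.png

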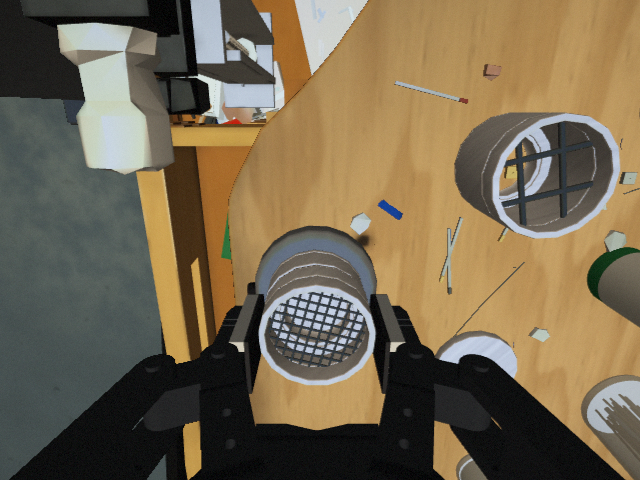

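```bash
python3 -m pendant '[{"tx":-0.12,"ty":0,"tz":0.1,"wx":0,"wy":0,"wz":0},{"tx":0,"ty":0,"tz":0.1,"wx":0,"wy":0,"wz":0},{"tx":0,"ty":0,"tz":0,"wx":0,"wy":0,"wz":0}]';python3 -m pendant '[{"tx":0,"ty":0,"tz":0.1,"wx":0,"wy":0,"wz":0},{"tx":0,"ty":0,"tz":0,"wx":0,"wy":0,"wz":0}]';python3 -m pendant '[{"tx":0,"ty":0,"tz":0.1,"wx":0,"wy":0,"wz":0},{"tx":0,"ty":0,"tz":0,"wx":0,"wy":0,"wz":0}]'
```

```text
t: 9.05
eef_pos: [0.4877, -0.2335, 0.0352]
eef_rot: [-3.141, -0.0, 1.57]
force: [-0.1, -0.1, -0.4]
opening: 0.0467
t: 9.25
eef_pos: [0.4878, -0.2335, 0.0351]
eef_rot: [3.142, 0.0, 1.57]
force: [-0.9, -0.0, 4.5]
opening: 0.0468
t: 9.45
eef_pos: [0.4878, -0.2335, 0.035]
eef_rot: [3.141, 0.001, 1.57]
force: [-3.2, 1.0, 11.8]
opening: 0.0472
```

```bash
python3 -m pendant '[{"tx":0,"ty":0,"tz":-0.1,"wx":0,"wy":0,"wz":0},{"tx":0,"ty":0,"tz":0,"wx":0,"wy":0,"wz":0},{"tx":0,"ty":0,"tz":0,"wx":0,"wy":0,"wz":0},{"tx":0,"ty":0,"tz":0,"wx":0,"wy":0,"wz":0}]' 1;python3 -m pendant '[{"tx":0,"ty":0,"tz":-2,"wx":0,"wy":0,"wz":0},{"tx":0,"ty":0,"tz":-3,"wx":0,"wy":0,"wz":0},{"tx":0,"ty":0,"tz":-3,"wx":0,"wy":0,"wz":0},{"tx":-4,"ty":0,"tz":-1,"wx":0,"wy":0,"wz":0},{"tx":-4,"ty":0,"tz":0,"wx":0,"wy":0,"wz":0},{"tx":0,"ty":0,"tz":0,"wx":0,"wy":0,"wz":0}]'; python3 pic.py wrist w9
```

```text
t: 9.85
eef_pos: [0.4878, -0.2334, 0.0341]
eef_rot: [-3.141, -0.0, 1.57]
force: [-0.1, -0.2, 0.8]
opening: 0.0851
t: 10.45
eef_pos: [0.4859, -0.3218, 0.1245]
eef_rot: [3.141, 0.006, 1.559]
force: [-1.4, 0.0, 0.4]
opening: 0.085
10.45 [ 0.4859 -0.3218  0.1245] [3.1413 0.0064 1.5592] [-1.4  0.   0.4] 0.085
```

View pics/w9.png

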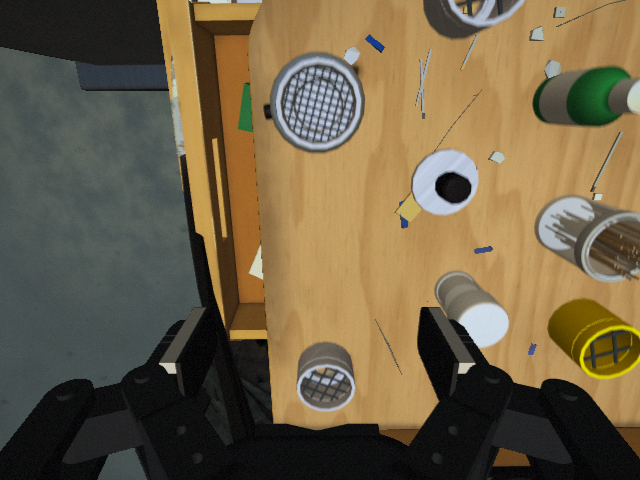

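```bash
python3 - <<'E'
from h import *; import pickle
s=pickle.load(open('pics/w9.pkl','rb'))
print(at('wrist',326.5,386.5,.036,s))
E
python3 ov.py w9 wrist 255 40 375 160 5 .4879,-.2326,.056,.024 .4879,-.2326,.056,.021 .4879,-.2326,.019,.032; cp pics/w9_ov.png pics/w9_ova.png
python3 ov.py w9 wrist 285 330 385 430 5 .4915,-.448,.036,.024 .4915,-.448,.036,.021
```

```text
[ 0.4930478  -0.44560255  0.036     ]
```

View pics/w9_ova.png

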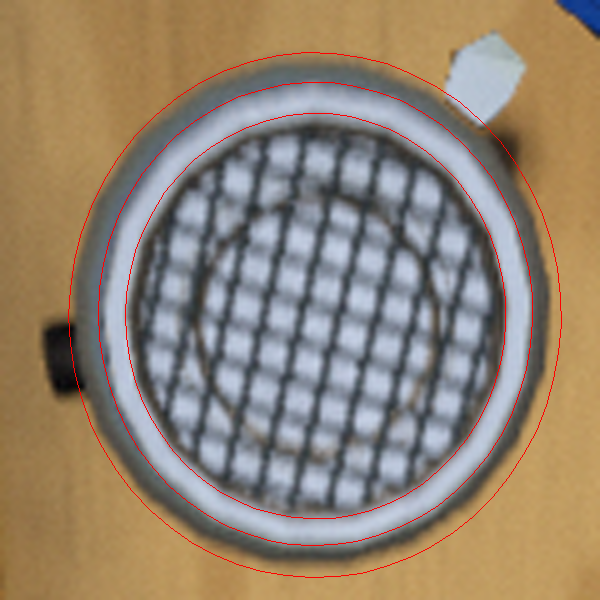

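View pics/w9_ov.png

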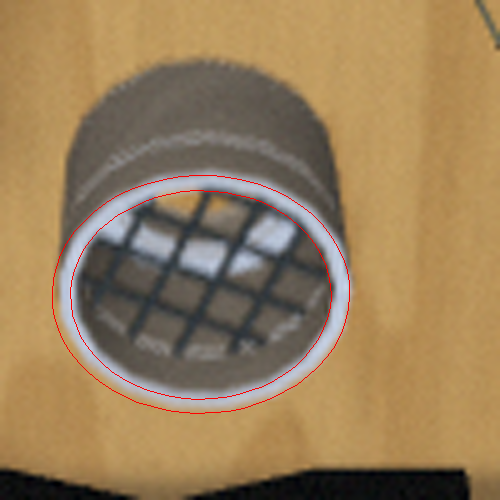

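```bash
python3 -m pendant '[{"tx":-3,"ty":0.2,"tz":0,"wx":0,"wy":0,"wz":0},{"tx":-3,"ty":0.2,"tz":0,"wx":0,"wy":0,"wz":0},{"tx":-3,"ty":0.2,"tz":0,"wx":0,"wy":0,"wz":0},{"tx":-2.5,"ty":0,"tz":1,"wx":0,"wy":0,"wz":0},{"tx":0,"ty":0,"tz":2,"wx":0,"wy":0,"wz":0},{"tx":0,"ty":0,"tz":2,"wx":0,"wy":0,"wz":0},{"tx":0,"ty":0,"tz":0,"wx":0,"wy":0,"wz":0},{"tx":0,"ty":0,"tz":0,"wx":0,"wy":0,"wz":0},{"tx":0,"ty":0,"tz":0,"wx":0,"wy":0,"wz":0}]'; python3 pic.py wrist w10
```

```text
t: 11.4
eef_pos: [0.4947, -0.4281, 0.0755]
eef_rot: [3.14, 0.001, 1.571]
force: [-0.3, 0.1, 0.4]
opening: 0.0854
11.4 [ 0.4947 -0.4281  0.0755] [3.1397e+00 7.0000e-04 1.5708e+00] [-0.3  0.1  0.4] 0.0854
```

View pics/w10.png

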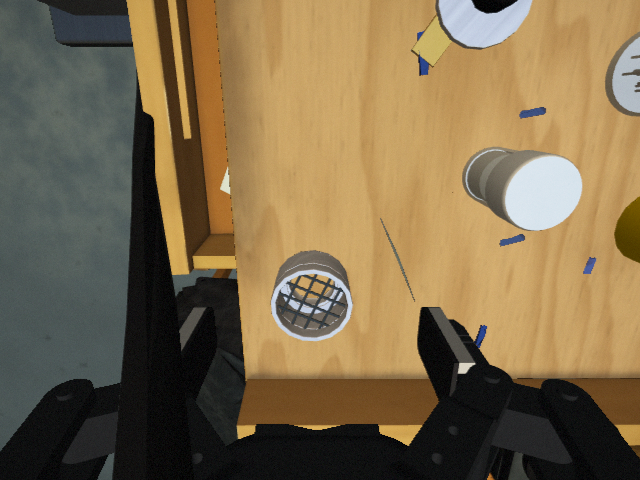

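```bash
python3 - <<'E'
from h import *; import pickle
s=pickle.load(open('pics/w10.pkl','rb'))
print(at('wrist',312,303.5,.036,s))
E
python3 ov.py w10 wrist 255 240 375 350 5 .4925,-.4475,.036,.024 .4925,-.4475,.036,.021
```

```text
[ 0.49268705 -0.44699737  0.036     ]
```

View pics/w10_ov.png

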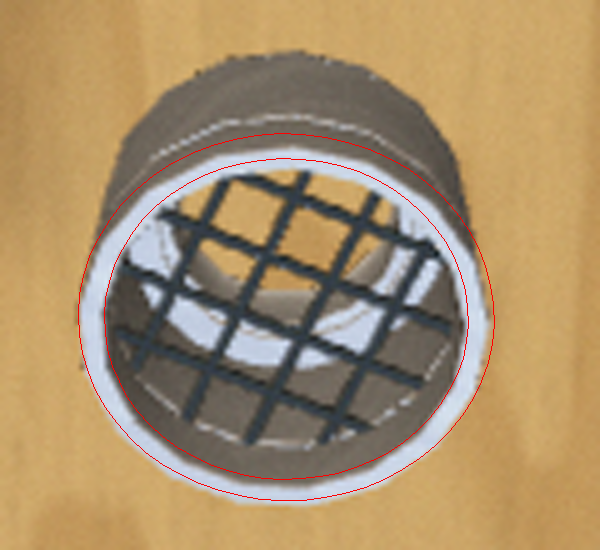

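```bash
python3 -m pendant '[{"tx":-2.0,"ty":-0.2,"tz":0,"wx":0,"wy":0,"wz":0},{"tx":0,"ty":0,"tz":2,"wx":0,"wy":0,"wz":0},{"tx":0,"ty":0,"tz":2,"wx":0,"wy":0,"wz":0},{"tx":0,"ty":0,"tz":1.5,"wx":0,"wy":0,"wz":0},{"tx":0,"ty":0,"tz":0.8,"wx":0,"wy":0,"wz":0},{"tx":0,"ty":0,"tz":0,"wx":0,"wy":0,"wz":0},{"tx":0,"ty":0,"tz":0,"wx":0,"wy":0,"wz":0}]'; python3 pic.py wrist w11
```

```text
t: 12.15
eef_pos: [0.4922, -0.4486, 0.012]
eef_rot: [3.14, 0.001, 1.57]
force: [0.8, -0.7, 0.2]
opening: 0.0856
12.15 [ 0.4922 -0.4486  0.012 ] [3.1405e+00 6.0000e-04 1.5700e+00] [ 0.8 -0.7  0.2] 0.0856
```

View pics/w11.png

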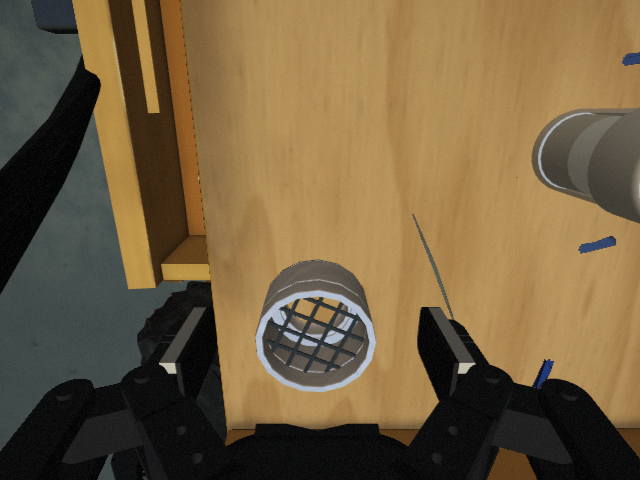

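```bash
python3 -m pendant '[{"tx":0,"ty":0,"tz":0.25,"wx":0,"wy":0,"wz":0},{"tx":0,"ty":0,"tz":0,"wx":0,"wy":0,"wz":0}]'; python3 -m pendant '[{"tx":0,"ty":0,"tz":0,"wx":0,"wy":0,"wz":0},{"tx":0,"ty":0,"tz":0,"wx":0,"wy":0,"wz":0},{"tx":0,"ty":0,"tz":0,"wx":0,"wy":0,"wz":0},{"tx":0,"ty":0,"tz":0,"wx":0,"wy":0,"wz":0},{"tx":0,"ty":0,"tz":0,"wx":0,"wy":0,"wz":0},{"tx":0,"ty":0,"tz":0,"wx":0,"wy":0,"wz":0}]' -1 40; python3 st.py; python3 -m pendant '[{"tx":0,"ty":0,"tz":-1,"wx":0,"wy":0,"wz":0},{"tx":0,"ty":0,"tz":-3,"wx":0,"wy":0,"wz":0},{"tx":0,"ty":0,"tz":-3,"wx":0,"wy":0,"wz":0},{"tx":3,"ty":0,"tz":-3,"wx":0,"wy":0,"wz":0},{"tx":4,"ty":0,"tz":-1,"wx":0,"wy":0,"wz":0},{"tx":4,"ty":0,"tz":0,"wx":0,"wy":0,"wz":0},{"tx":3,"ty":0,"tz":0,"wx":0,"wy":0,"wz":0},{"tx":0,"ty":0,"tz":0,"wx":0,"wy":0,"wz":0},{"tx":0,"ty":0,"tz":0,"wx":0,"wy":0,"wz":0},{"tx":0,"ty":0,"tz":0,"wx":0,"wy":0,"wz":0}]'; python3 pic.py wrist w12
```

```text
t: 12.4
eef_pos: [0.4917, -0.4486, 0.0092]
eef_rot: [3.141, 0.0, 1.57]
force: [-0.0, 0.7, 0.3]
opening: 0.0857
t: 13.0
eef_pos: [0.4919, -0.4487, 0.0092]
eef_rot: [3.141, 0.001, 1.57]
force: [0.2, 0.0, 3.3]
opening: 0.0467
13.0 [ 0.4919 -0.4487  0.0092] [3.1408e+00 5.0000e-04 1.5697e+00] F [0.2  0.01 3.25] q [ 0.846  0.903 -0.25   1.554  0.298  0.721  0.461] tau [  0.  -50.5  -3.  -11.5   0.   -0.    0. ] 0.0467
t: 14.0
eef_pos: [0.4912, -0.3102, 0.1188]
eef_rot: [-3.141, 0.001, 1.568]
force: [-0.3, -0.1, -1.0]
opening: 0.0472
14.0 [ 0.4912 -0.3102  0.1188] [-3.1411e+00  1.3000e-03  1.5676e+00] [-0.3 -0.1 -1. ] 0.0472
```

View pics/w12.png

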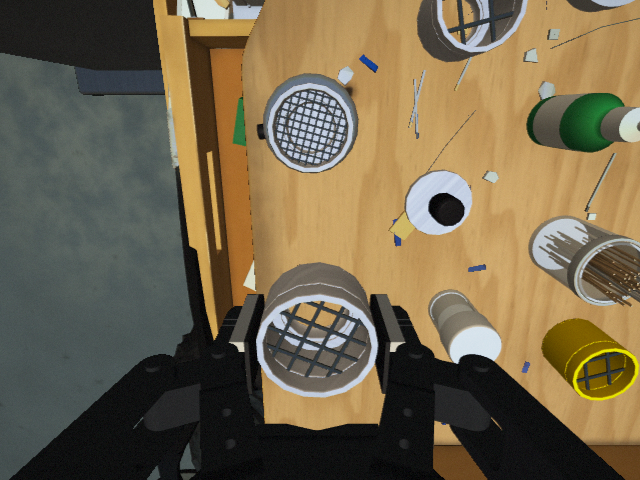

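```bash
python3 - <<'E'
import cv2, numpy as np
im=cv2.imread('pics/w12.png')
a=cv2.resize(im[65:185,250:370],None,fx=5,fy=5,interpolation=cv2.INTER_CUBIC)
b=cv2.resize(im[255:405,245:390],None,fx=4,fy=4,interpolation=cv2.INTER_CUBIC)
cv2.imwrite('pics/w12a.png',a);cv2.imwrite('pics/w12b.png',b)
E
```

```text
(no output)
```

View pics/w12a.png

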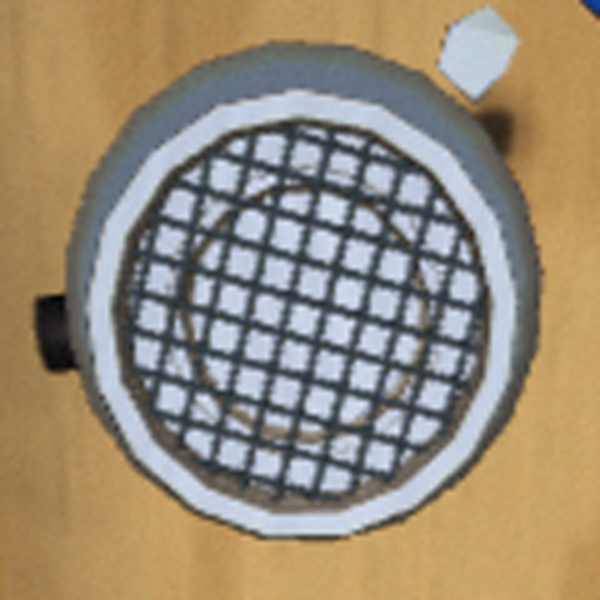

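View pics/w12b.png

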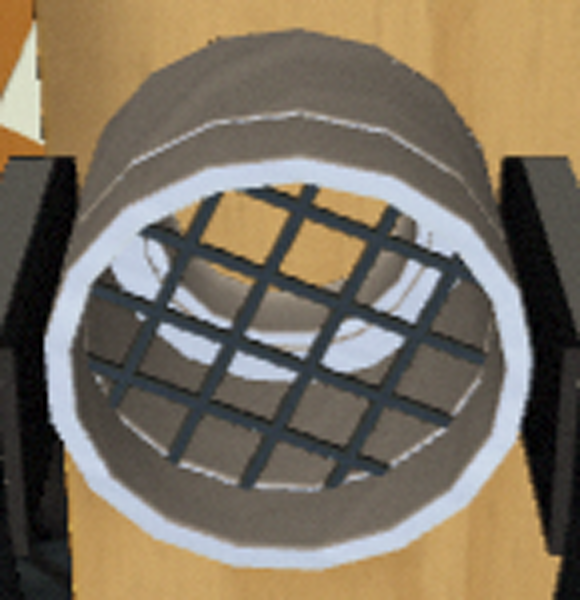

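```bash
python3 - <<'E'
from h import *; import pickle
s=pickle.load(open('pics/w12.pkl','rb')); p0=s['eef_pos']
f=at('wrist',310.6,127.8,.056,s); h=at('wrist',317.4,345.75,p0[2]+.0268,s)
print('fine',f,'held',h,h-p0); print('TCP target',f-(h-p0),'move',f-h)
E
```

```text
fine [ 0.48856098 -0.23294376  0.056     ] held [ 0.49211364 -0.30926421  0.14561693] [0.00089442 0.00092801 0.0268    ]
TCP target [ 0.48766656 -0.23387177  0.0292    ] move [-0.00355266  0.07632045 -0.08961693]
```

```bash
python3 -m pendant '[{"tx":2.5,"ty":-0.15,"tz":0,"wx":0,"wy":0,"wz":0},{"tx":2.5,"ty":-0.1,"tz":0,"wx":0,"wy":0,"wz":0},{"tx":2.6,"ty":-0.1,"tz":0,"wx":0,"wy":0,"wz":0},{"tx":0,"ty":0,"tz":1.5,"wx":0,"wy":0,"wz":0},{"tx":0,"ty":0,"tz":1.5,"wx":0,"wy":0,"wz":0},{"tx":0,"ty":0,"tz":0.5,"wx":0,"wy":0,"wz":0},{"tx":0,"ty":0,"tz":0,"wx":0,"wy":0,"wz":0},{"tx":0,"ty":0,"tz":0,"wx":0,"wy":0,"wz":0}]'; python3 pic.py wrist w13
```

```text
t: 14.85
eef_pos: [0.4886, -0.2333, 0.0841]
eef_rot: [3.141, 0.0, 1.568]
force: [0.3, 0.5, -0.9]
opening: 0.0468
14.85 [ 0.4886 -0.2333  0.0841] [3.1410e+00 3.0000e-04 1.5683e+00] [ 0.3  0.5 -0.9] 0.0468
```

View pics/w13.png

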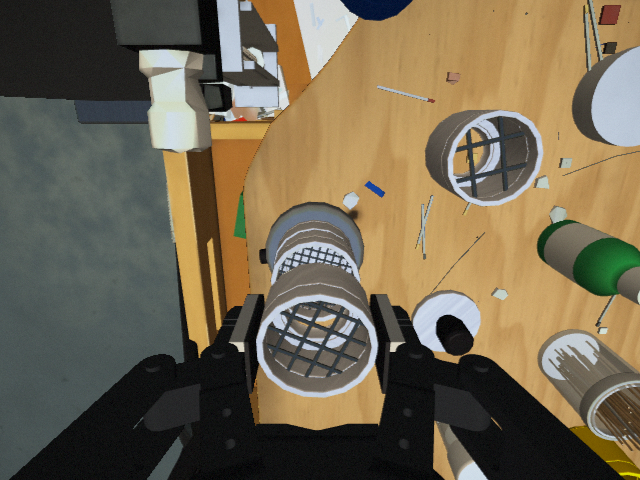

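Aligned over the fine sieve (TCP 0.4886, −0.2333 against target 0.4877, −0.2339). Lowering.

```bash
python3 -m pendant '[{"tx":-0.05,"ty":-0.08,"tz":1,"wx":0,"wy":0,"wz":0},{"tx":0,"ty":0,"tz":0.6,"wx":0,"wy":0,"wz":0},{"tx":0,"ty":0,"tz":0.4,"wx":0,"wy":0,"wz":0},{"tx":0,"ty":0,"tz":0,"wx":0,"wy":0,"wz":0}]';python3 -m pendant '[{"tx":0,"ty":0,"tz":0.2,"wx":0,"wy":0,"wz":0},{"tx":0,"ty":0,"tz":0.1,"wx":0,"wy":0,"wz":0},{"tx":0,"ty":0,"tz":0,"wx":0,"wy":0,"wz":0}]';python3 -m pendant '[{"tx":0,"ty":0,"tz":0.1,"wx":0,"wy":0,"wz":0},{"tx":0,"ty":0,"tz":0,"wx":0,"wy":0,"wz":0}]'
```

```text
t: 15.3
eef_pos: [0.4869, -0.2327, 0.063]
eef_rot: [-3.14, -0.001, 1.57]
force: [-0.1, 0.7, -1.6]
opening: 0.047
t: 15.6
eef_pos: [0.4875, -0.2329, 0.0608]
eef_rot: [3.142, -0.0, 1.57]
force: [-0.3, 0.6, -1.4]
opening: 0.0466
t: 15.8
eef_pos: [0.4875, -0.233, 0.0598]
eef_rot: [3.142, -0.0, 1.57]
force: [-0.3, -0.1, -0.8]
opening: 0.0465
```

```bash
python3 -m pendant '[{"tx":-0.08,"ty":0,"tz":0.1,"wx":0,"wy":0,"wz":0},{"tx":0,"ty":0,"tz":0,"wx":0,"wy":0,"wz":0}]';python3 -m pendant '[{"tx":0,"ty":0,"tz":0.1,"wx":0,"wy":0,"wz":0},{"tx":0,"ty":0,"tz":0,"wx":0,"wy":0,"wz":0}]'
```

```text
t: 16.0
eef_pos: [0.4877, -0.2335, 0.0592]
eef_rot: [3.141, -0.0, 1.57]
force: [0.8, 1.2, 2.3]
opening: 0.0468
t: 16.2
eef_pos: [0.4877, -0.2335, 0.0591]
eef_rot: [3.141, 0.0, 1.57]
force: [-1.6, 2.4, 8.7]
opening: 0.047
```

```bash
python3 -m pendant '[{"tx":0,"ty":0,"tz":-0.1,"wx":0,"wy":0,"wz":0},{"tx":0,"ty":0,"tz":0,"wx":0,"wy":0,"wz":0},{"tx":0,"ty":0,"tz":0,"wx":0,"wy":0,"wz":0},{"tx":0,"ty":0,"tz":0,"wx":0,"wy":0,"wz":0}]' 0.5;python3 -m pendant '[{"tx":0,"ty":0,"tz":-2,"wx":0,"wy":0,"wz":0},{"tx":0,"ty":0,"tz":-3,"wx":0,"wy":0,"wz":0},{"tx":0,"ty":0,"tz":-3,"wx":0,"wy":0,"wz":0},{"tx":0,"ty":0,"tz":-2,"wx":0,"wy":0,"wz":0},{"tx":-1,"ty":1,"tz":0,"wx":0,"wy":0,"wz":0},{"tx":-1,"ty":2,"tz":0,"wx":0,"wy":0,"wz":0},{"tx":0,"ty":2,"tz":0,"wx":0,"wy":0,"wz":0},{"tx":0,"ty":2,"tz":0,"wx":0,"wy":0,"wz":0},{"tx":0,"ty":0,"tz":0,"wx":0,"wy":0,"wz":0},{"tx":0,"ty":0,"tz":0,"wx":0,"wy":0,"wz":0},{"tx":0,"ty":0,"tz":0,"wx":0,"wy":0,"wz":0}]'; python3 pic.py wrist w14
```

```text
t: 16.6
eef_pos: [0.4874, -0.2338, 0.0586]
eef_rot: [-3.141, -0.0, 1.57]
force: [0.6, -0.9, 0.0]
opening: 0.0638
t: 17.7
eef_pos: [0.5561, -0.2541, 0.1584]
eef_rot: [-3.14, -0.0, 1.569]
force: [-0.2, -0.0, -0.5]
opening: 0.0644
17.7 [ 0.5561 -0.2541  0.1584] [-3.1396e+00 -1.0000e-04  1.5691e+00] [-0.2 -0.  -0.5] 0.0644
```

View pics/w14.png

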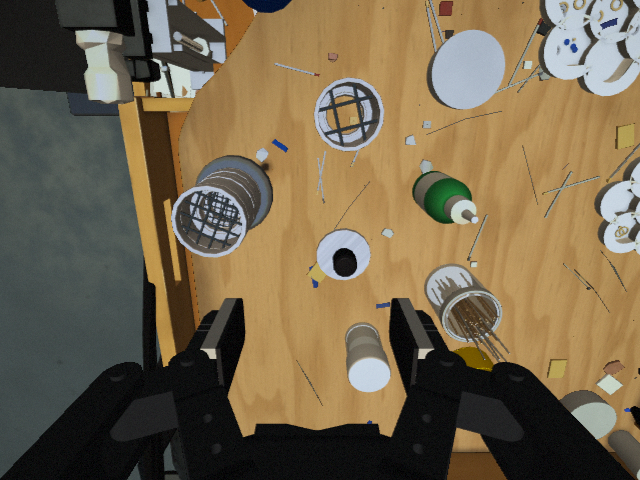

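```bash
python3 - <<'E'
from h import *; import pickle
s=pickle.load(open('pics/w14.pkl','rb'))
print('coarse',at('wrist',349.5,115,.046,s),'med',at('wrist',210,220.5,.086,s),'tin',at('wrist',467,69,.018,s),'lid',at('wrist',343.5,254,.012,s))
E
python3 ov.py w14 wrist 160 140 290 270 4 .4879,-.2326,.086,.024 .4879,-.2326,.086,.021;cp pics/w14_ov.png pics/w14_ova.png;python3 ov.py w14 wrist 300 65 400 165 5 .5780,-.1715,.046,.024 .5780,-.1715,.046,.021 
```

```text
coarse [ 0.57868419 -0.17047647  0.046     ] med [ 0.48955915 -0.23287473  0.086     ] tin [ 0.66481801 -0.13933793  0.018     ] lid [ 0.57969146 -0.28553078  0.012     ]
```

View pics/w14_ova.png

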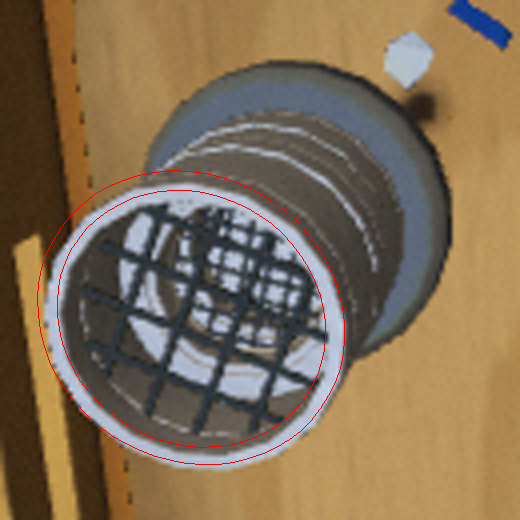

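View pics/w14_ov.png

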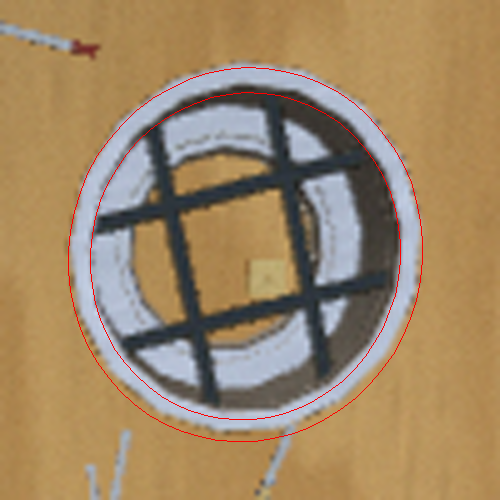

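```bash
python3 - <<'E'
from h import *
print(at('scene',290,265,0),at('side',347,240,0), tri([('scene',288,240),('side',347,212)]), tri([('scene',290,218),('side',347,193)]))
E
python3 -m pendant '[{"tx":2,"ty":1.1,"tz":0,"wx":0,"wy":0,"wz":0},{"tx":2,"ty":1.1,"tz":0,"wx":0,"wy":0,"wz":0},{"tx":2,"ty":0,"tz":0,"wx":0,"wy":0,"wz":0},{"tx":2,"ty":0,"tz":0,"wx":0,"wy":0,"wz":0},{"tx":0,"ty":0,"tz":2,"wx":0,"wy":0,"wz":0},{"tx":0,"ty":0,"tz":2,"wx":0,"wy":0,"wz":0},{"tx":0,"ty":0,"tz":2,"wx":0,"wy":0,"wz":0},{"tx":0,"ty":0,"tz":0,"wx":0,"wy":0,"wz":0},{"tx":0,"ty":0,"tz":0,"wx":0,"wy":0,"wz":0}]'; python3 pic.py wrist w15
```

```text
[ 0.63435209 -0.02843241  0.        ] [ 0.65479095 -0.03874357  0.        ] [ 0.64942712 -0.02946723  0.07843707] [ 0.64941253 -0.03860577  0.14193421]
t: 18.65
eef_pos: [0.5792, -0.1742, 0.0992]
eef_rot: [-3.141, 0.0, 1.569]
force: [-0.5, 0.5, 0.4]
opening: 0.064
18.65 [ 0.5792 -0.1742  0.0992] [-3.1412  0.      1.5692] [-0.5  0.5  0.4] 0.064
```

View pics/w15.png

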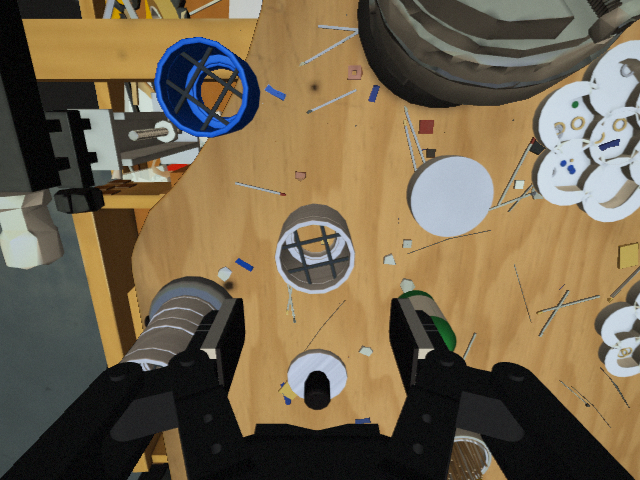

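```bash
python3 - <<'E'
from h import *; import pickle
s=pickle.load(open('pics/w15.pkl','rb'))
print('coarse',at('wrist',315.5,255.5,.046,s))
E
python3 -m pendant '[{"tx":0.25,"ty":-0.05,"tz":1.5,"wx":0,"wy":0,"wz":0},{"tx":0,"ty":0,"tz":1.5,"wx":0,"wy":0,"wz":0},{"tx":0,"ty":0,"tz":1.5,"wx":0,"wy":0,"wz":0},{"tx":0,"ty":0,"tz":1.5,"wx":0,"wy":0,"wz":0},{"tx":0,"ty":0,"tz":0,"wx":0,"wy":0,"wz":0},{"tx":0,"ty":0,"tz":0,"wx":0,"wy":0,"wz":0}]'; python3 pic.py wrist w16
```

```text
coarse [ 0.57903859 -0.16874306  0.046     ]
t: 19.3
eef_pos: [0.5792, -0.1714, 0.0387]
eef_rot: [-3.141, -0.0, 1.57]
force: [-0.8, -0.7, 0.2]
opening: 0.0639
19.3 [ 0.5792 -0.1714  0.0387] [-3.1414e+00 -1.0000e-04  1.5696e+00] [-0.8 -0.7  0.2] 0.0639
```

View pics/w16.png

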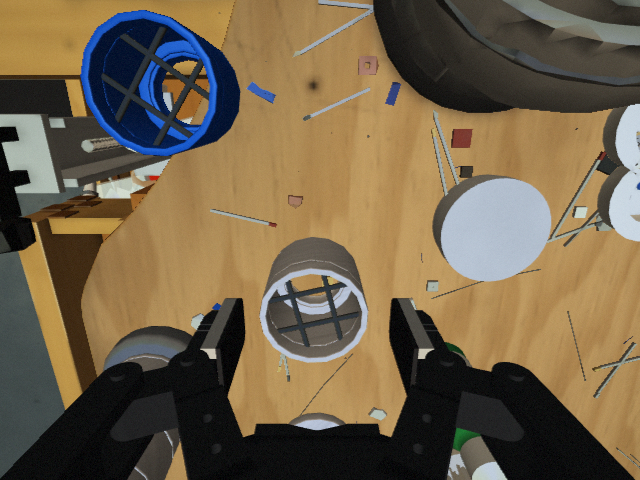

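```bash
python3 - <<'E'
from h import *; import pickle
s=pickle.load(open('pics/w16.pkl','rb'))
print('coarse',at('wrist',313.5,315.5,.046,s))
E
python3 -m pendant '[{"tx":0.1,"ty":0,"tz":1,"wx":0,"wy":0,"wz":0},{"tx":0,"ty":0,"tz":0.8,"wx":0,"wy":0,"wz":0},{"tx":0,"ty":0,"tz":0.4,"wx":0,"wy":0,"wz":0},{"tx":0,"ty":0,"tz":0,"wx":0,"wy":0,"wz":0},{"tx":0,"ty":0,"tz":0,"wx":0,"wy":0,"wz":0}]';python3 -m pendant '[{"tx":0,"ty":0,"tz":0,"wx":0,"wy":0,"wz":0},{"tx":0,"ty":0,"tz":0,"wx":0,"wy":0,"wz":0},{"tx":0,"ty":0,"tz":0,"wx":0,"wy":0,"wz":0},{"tx":0,"ty":0,"tz":0,"wx":0,"wy":0,"wz":0},{"tx":0,"ty":0,"tz":0,"wx":0,"wy":0,"wz":0},{"tx":0,"ty":0,"tz":0,"wx":0,"wy":0,"wz":0}]' -1 40; python3 st.py
```

```text
coarse [ 0.57838536 -0.16930669  0.046     ]
t: 19.85
eef_pos: [0.5791, -0.1703, 0.0167]
eef_rot: [-3.141, -0.0, 1.57]
force: [-0.1, 0.1, -0.9]
opening: 0.0641
t: 20.45
eef_pos: [0.5796, -0.1705, 0.0173]
eef_rot: [3.141, 0.0, 1.57]
force: [-0.8, 0.6, 4.7]
opening: 0.0469
20.45 [ 0.5796 -0.1705  0.0173] [3.1405e+00 2.0000e-04 1.5696e+00] F [-0.83  0.58  4.73] q [ 0.385  0.822 -0.223  1.744  0.288  0.607 -0.008] tau [ -0.1 -45.3  -2.4  -9.7   0.   -0.1   0. ] 0.0469
```

```bash
python3 -m pendant '[{"tx":0,"ty":0,"tz":-1,"wx":0,"wy":0,"wz":0},{"tx":0,"ty":0,"tz":-3,"wx":0,"wy":0,"wz":0},{"tx":0,"ty":0,"tz":-4,"wx":0,"wy":0,"wz":0},{"tx":0,"ty":0,"tz":-4,"wx":0,"wy":0,"wz":0},{"tx":0,"ty":0,"tz":-2,"wx":0,"wy":0,"wz":0},{"tx":-3,"ty":-2,"tz":0,"wx":0,"wy":0,"wz":0},{"tx":-3,"ty":-2,"tz":0,"wx":0,"wy":0,"wz":0},{"tx":-3,"ty":-2,"tz":0,"wx":0,"wy":0,"wz":0},{"tx":-3,"ty":-2,"tz":0,"wx":0,"wy":0,"wz":0},{"tx":-1.5,"ty":-1,"tz":0,"wx":0,"wy":0,"wz":0},{"tx":0,"ty":0,"tz":0,"wx":0,"wy":0,"wz":0},{"tx":0,"ty":0,"tz":0,"wx":0,"wy":0,"wz":0},{"tx":0,"ty":0,"tz":0,"wx":0,"wy":0,"wz":0}]'; python3 pic.py wrist w17
```

```text
t: 21.75
eef_pos: [0.4901, -0.3031, 0.1569]
eef_rot: [3.141, -0.002, 1.573]
force: [0.6, -0.7, -0.8]
opening: 0.0465
21.75 [ 0.4901 -0.3031  0.1569] [ 3.1408e+00 -1.6000e-03  1.5727e+00] [ 0.6 -0.7 -0.8] 0.0465
```

View pics/w17.png

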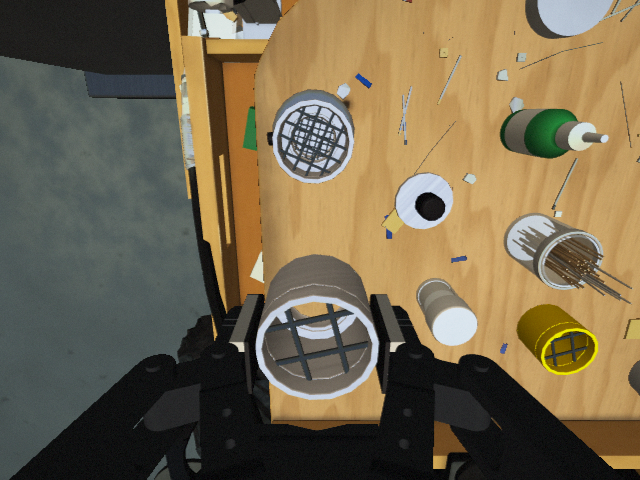

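```bash
python3 - <<'E'
import cv2, numpy as np
im=cv2.imread('pics/w17.png')
a=cv2.resize(im[80:200,255:375],None,fx=5,fy=5,interpolation=cv2.INTER_CUBIC)
b=cv2.resize(im[250:405,245:390],None,fx=4,fy=4,interpolation=cv2.INTER_CUBIC)
cv2.imwrite('pics/w17a.png',a);cv2.imwrite('pics/w17b.png',b)
E
```

```text
(no output)
```

View pics/w17a.png

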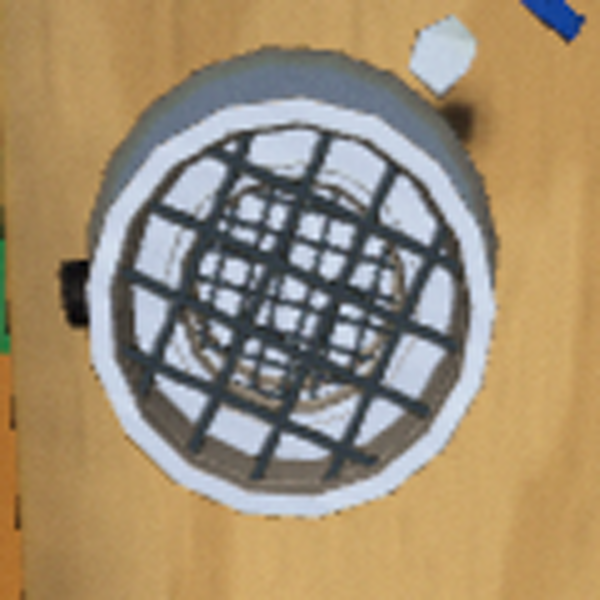

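View pics/w17b.png

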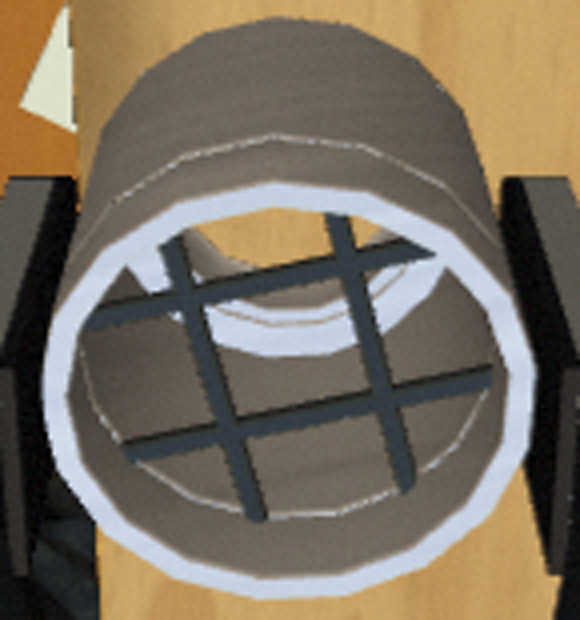

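```bash
python3 - <<'E'
from h import *; import pickle
s=pickle.load(open('pics/w17.pkl','rb')); p0=s['eef_pos']
f=at('wrist',313.3,141.3,.086,s); h=at('wrist',317.5,347.5,p0[2]+.0288,s)
print('stack',f,'held',h,h-p0); print('TCP target',f-(h-p0),'move',f-h)
E
```

```text
stack [ 0.48849812 -0.23352404  0.086     ] held [ 0.49095371 -0.30159332  0.18567171] [0.00089286 0.00153164 0.0288    ]
TCP target [ 0.48760526 -0.23505568  0.0572    ] move [-0.00245559  0.06806928 -0.09967171]
```

```bash
python3 -m pendant '[{"tx":2.3,"ty":-0.1,"tz":0,"wx":0,"wy":0,"wz":0},{"tx":2.3,"ty":-0.1,"tz":0,"wx":0,"wy":0,"wz":0},{"tx":2.2,"ty":-0.05,"tz":0,"wx":0,"wy":0,"wz":0},{"tx":0,"ty":0,"tz":1.5,"wx":0,"wy":0,"wz":0},{"tx":0,"ty":0,"tz":1.5,"wx":0,"wy":0,"wz":0},{"tx":0,"ty":0,"tz":0.5,"wx":0,"wy":0,"wz":0},{"tx":0,"ty":0,"tz":0,"wx":0,"wy":0,"wz":0},{"tx":0,"ty":0,"tz":0,"wx":0,"wy":0,"wz":0}]'; python3 pic.py wrist w18; python3 pic.py side s18
```

```text
t: 22.6
eef_pos: [0.4872, -0.237, 0.1223]
eef_rot: [3.141, 0.0, 1.57]
force: [-0.1, -0.1, -0.2]
opening: 0.0469
22.6 [ 0.4872 -0.237   0.1223] [3.1407 0.     1.5704] [-0.1 -0.1 -0.2] 0.0469
22.65 [ 0.4872 -0.2372  0.1225] [3.1402e+00 3.0000e-04 1.5700e+00] [ 0.9  0.4 -1.7] 0.0463
```

```bash
python3 - <<'E'
import cv2
a=cv2.imread('pics/s18.png')[170:330,220:380]
cv2.imwrite('pics/s18c.png',cv2.resize(a,None,fx=3.5,fy=3.5,interpolation=cv2.INTER_CUBIC))
E
```

```text
(no output)
```

View pics/w18.png

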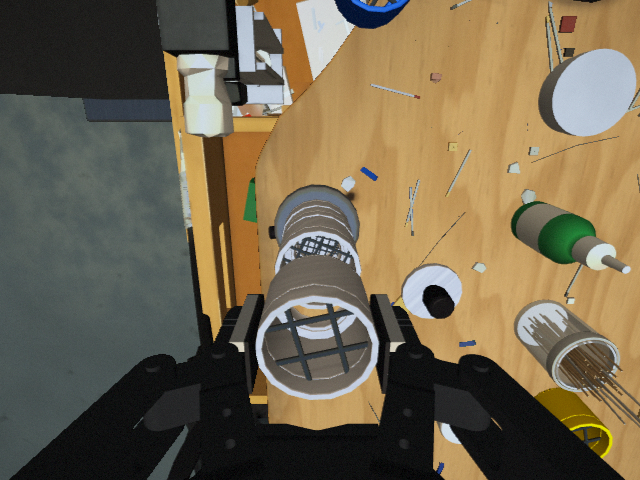

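View pics/s18c.png

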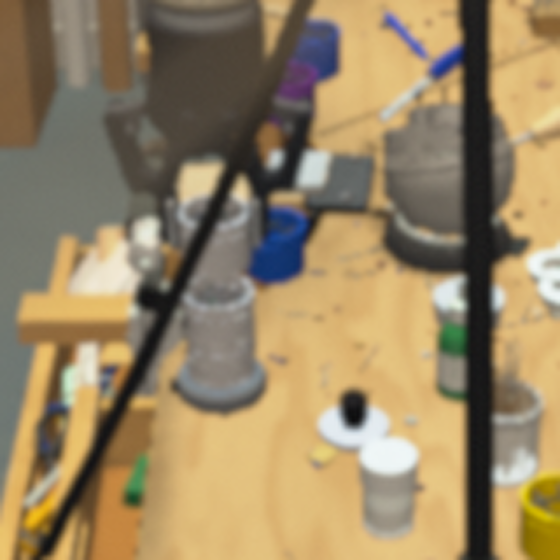

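```bash
python3 -m pendant '[{"tx":0.22,"ty":0.04,"tz":0.6,"wx":0,"wy":0,"wz":0},{"tx":0,"ty":0,"tz":0.6,"wx":0,"wy":0,"wz":0},{"tx":0,"ty":0,"tz":0.5,"wx":0,"wy":0,"wz":0},{"tx":0,"ty":0,"tz":0,"wx":0,"wy":0,"wz":0},{"tx":0,"ty":0,"tz":0,"wx":0,"wy":0,"wz":0}]';python3 -m pendant '[{"tx":0,"ty":0,"tz":0.2,"wx":0,"wy":0,"wz":0},{"tx":0,"ty":0,"tz":0.2,"wx":0,"wy":0,"wz":0},{"tx":0,"ty":0,"tz":0.1,"wx":0,"wy":0,"wz":0},{"tx":0,"ty":0,"tz":0,"wx":0,"wy":0,"wz":0}]'
```

```text
t: 23.2
eef_pos: [0.4868, -0.2351, 0.1046]
eef_rot: [-3.141, -0.0, 1.57]
force: [-0.1, -0.0, -0.8]
opening: 0.0469
t: 23.6
eef_pos: [0.4868, -0.235, 0.0997]
eef_rot: [-3.141, -0.0, 1.57]
force: [-0.4, -0.6, -1.5]
opening: 0.0465
```

```bash
python3 -m pendant '[{"tx":0.03,"ty":0.07,"tz":0.1,"wx":0,"wy":0,"wz":0},{"tx":0,"ty":0,"tz":0.1,"wx":0,"wy":0,"wz":0},{"tx":0,"ty":0,"tz":0,"wx":0,"wy":0,"wz":0}]';python3 -m pendant '[{"tx":0,"ty":0,"tz":0.1,"wx":0,"wy":0,"wz":0},{"tx":0,"ty":0,"tz":0,"wx":0,"wy":0,"wz":0}]';python3 -m pendant '[{"tx":0,"ty":0,"tz":0.08,"wx":0,"wy":0,"wz":0},{"tx":0,"ty":0,"tz":0,"wx":0,"wy":0,"wz":0}]'
```

```text
t: 23.9
eef_pos: [0.4876, -0.2347, 0.0977]
eef_rot: [-3.141, -0.0, 1.57]
force: [-0.5, 0.9, -0.6]
opening: 0.0469
t: 24.1
eef_pos: [0.4877, -0.2348, 0.0973]
eef_rot: [3.141, 0.0, 1.57]
force: [-1.0, 1.0, 3.0]
opening: 0.0465
t: 24.3
eef_pos: [0.4878, -0.2349, 0.0972]
eef_rot: [3.141, 0.001, 1.57]
force: [-2.1, 1.4, 9.3]
opening: 0.047
```

```bash
python3 -m pendant '[{"tx":0,"ty":0,"tz":-0.1,"wx":0,"wy":0,"wz":0},{"tx":0,"ty":0,"tz":0,"wx":0,"wy":0,"wz":0},{"tx":0,"ty":0,"tz":0,"wx":0,"wy":0,"wz":0},{"tx":0,"ty":0,"tz":0,"wx":0,"wy":0,"wz":0}]' 0.5;python3 -m pendant '[{"tx":0,"ty":0,"tz":-1.5,"wx":0,"wy":0,"wz":0},{"tx":0,"ty":0,"tz":-2.5,"wx":0,"wy":0,"wz":0},{"tx":0,"ty":0,"tz":-3,"wx":0,"wy":0,"wz":0},{"tx":-1,"ty":0,"tz":-1,"wx":0,"wy":0,"wz":0},{"tx":-3,"ty":1,"tz":0,"wx":0,"wy":0,"wz":0},{"tx":-3,"ty":2,"tz":0,"wx":0,"wy":0,"wz":0},{"tx":-1,"ty":3,"tz":0,"wx":0,"wy":0,"wz":0},{"tx":0,"ty":3,"tz":0,"wx":0,"wy":0,"wz":0},{"tx":0,"ty":0,"tz":0,"wx":0,"wy":0,"wz":0},{"tx":0,"ty":0,"tz":0,"wx":0,"wy":0,"wz":0},{"tx":0,"ty":0,"tz":0,"wx":0,"wy":0,"wz":0}]'; python3 pic.py wrist w19
```

```text
t: 24.7
eef_pos: [0.4876, -0.2348, 0.0968]
eef_rot: [-3.141, -0.0, 1.57]
force: [-0.2, -0.1, 0.2]
opening: 0.0641
t: 25.8
eef_pos: [0.5761, -0.3154, 0.1762]
eef_rot: [-3.139, -0.0, 1.569]
force: [0.1, -0.4, -0.0]
opening: 0.0637
25.8 [ 0.5761 -0.3154  0.1762] [-3.1392 -0.      1.5689] [ 0.1 -0.4 -0. ] 0.0637
```

View pics/w19.png

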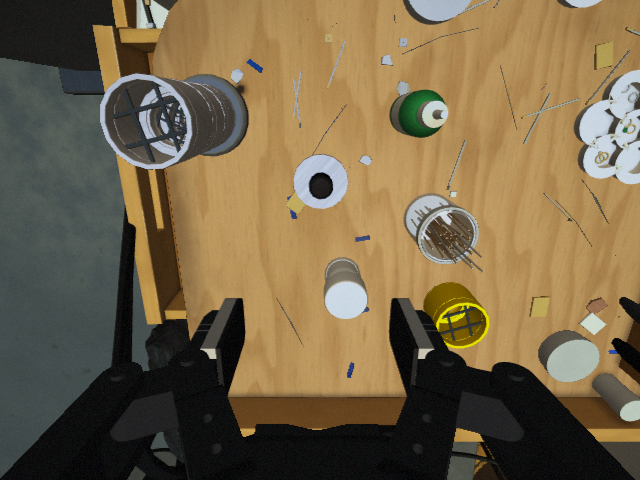

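```bash
python3 - <<'E'
from h import *; import pickle
s=pickle.load(open('pics/w19.pkl','rb'))
print('lid',at('wrist',320.5,181.5,.012,s),'knob',at('wrist',320.5,186,.036,s))
print('coarse top',at('wrist',144,121,.126,s))
E
python3 -m pendant '[{"tx":1.5,"ty":0.1,"tz":0,"wx":0,"wy":0,"wz":0},{"tx":1.4,"ty":0.1,"tz":0,"wx":0,"wy":0,"wz":0},{"tx":0,"ty":0,"tz":2.5,"wx":0,"wy":0,"wz":0},{"tx":0,"ty":0,"tz":2.5,"wx":0,"wy":0,"wz":0},{"tx":0,"ty":0,"tz":2.5,"wx":0,"wy":0,"wz":0},{"tx":0,"ty":0,"tz":1.5,"wx":0,"wy":0,"wz":0},{"tx":0,"ty":0,"tz":0,"wx":0,"wy":0,"wz":0},{"tx":0,"ty":0,"tz":0,"wx":0,"wy":0,"wz":0},{"tx":0,"ty":0,"tz":0,"wx":0,"wy":0,"wz":0}]' 0.2; python3 pic.py wrist w20
```

```text
lid [ 0.57946862 -0.28660957  0.012     ] knob [ 0.57929967 -0.28577479  0.036     ]
coarse top [ 0.487745   -0.23413265  0.126     ]
t: 26.75
eef_pos: [0.5807, -0.2859, 0.0887]
eef_rot: [3.139, 0.001, 1.57]
force: [0.4, 0.2, -0.4]
opening: 0.0513
26.75 [ 0.5807 -0.2859  0.0887] [3.1387e+00 1.0000e-03 1.5699e+00] [ 0.4  0.2 -0.4] 0.0513
```

View pics/w20.png

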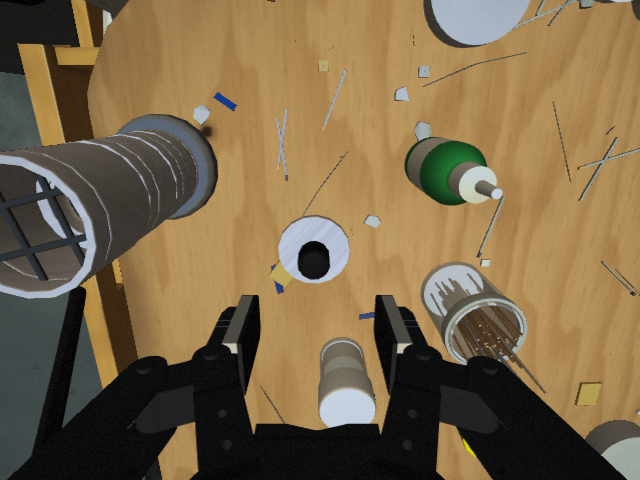

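```bash
python3 - <<'E'
from h import *; import pickle
s=pickle.load(open('pics/w20.pkl','rb'))
print('lid',at('wrist',313.5,249,.012,s),'knob',at('wrist',314,264,.036,s))
E
python3 -m pendant '[{"tx":0.1,"ty":-0.1,"tz":2,"wx":0,"wy":0,"wz":0},{"tx":0,"ty":0,"tz":2,"wx":0,"wy":0,"wz":0},{"tx":0,"ty":0,"tz":1,"wx":0,"wy":0,"wz":0},{"tx":0,"ty":0,"tz":0,"wx":0,"wy":0,"wz":0},{"tx":0,"ty":0,"tz":0,"wx":0,"wy":0,"wz":0}]'; python3 pic.py wrist w21
```

```text
lid [ 0.57939935 -0.28563653  0.012     ] knob [ 0.57984532 -0.28582735  0.036     ]
t: 27.3
eef_pos: [0.5793, -0.2851, 0.0379]
eef_rot: [3.14, 0.0, 1.57]
force: [0.4, 0.2, 0.2]
opening: 0.051
27.3 [ 0.5793 -0.2851  0.0379] [3.1401e+00 4.0000e-04 1.5696e+00] [0.4 0.2 0.2] 0.051
```

View pics/w21.png

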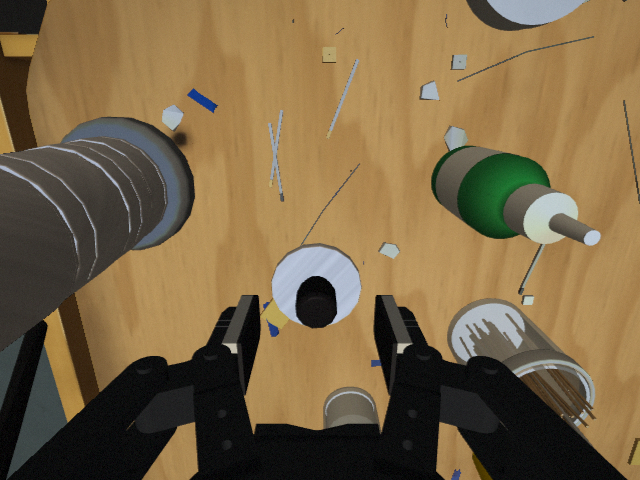

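```bash
python3 -m pendant '[{"tx":-0.06,"ty":0,"tz":1,"wx":0,"wy":0,"wz":0},{"tx":0,"ty":0,"tz":0.7,"wx":0,"wy":0,"wz":0},{"tx":0,"ty":0,"tz":0.3,"wx":0,"wy":0,"wz":0},{"tx":0,"ty":0,"tz":0,"wx":0,"wy":0,"wz":0},{"tx":0,"ty":0,"tz":0,"wx":0,"wy":0,"wz":0}]';python3 -m pendant '[{"tx":0,"ty":0,"tz":0,"wx":0,"wy":0,"wz":0},{"tx":0,"ty":0,"tz":0,"wx":0,"wy":0,"wz":0},{"tx":0,"ty":0,"tz":0,"wx":0,"wy":0,"wz":0},{"tx":0,"ty":0,"tz":0,"wx":0,"wy":0,"wz":0},{"tx":0,"ty":0,"tz":0,"wx":0,"wy":0,"wz":0},{"tx":0,"ty":0,"tz":0,"wx":0,"wy":0,"wz":0}]' -1 50; python3 pic.py wrist w22
```

```text
t: 27.85
eef_pos: [0.5786, -0.2854, 0.0169]
eef_rot: [-3.142, -0.0, 1.57]
force: [0.2, -0.1, -0.4]
opening: 0.0513
t: 28.45
eef_pos: [0.579, -0.2856, 0.0175]
eef_rot: [3.141, 0.0, 1.57]
force: [0.0, -0.7, 4.0]
opening: 0.0175
28.45 [ 0.579  -0.2856  0.0175] [3.1407e+00 3.0000e-04 1.5697e+00] [ 0.  -0.7  4. ] 0.0175
```

View pics/w22.png

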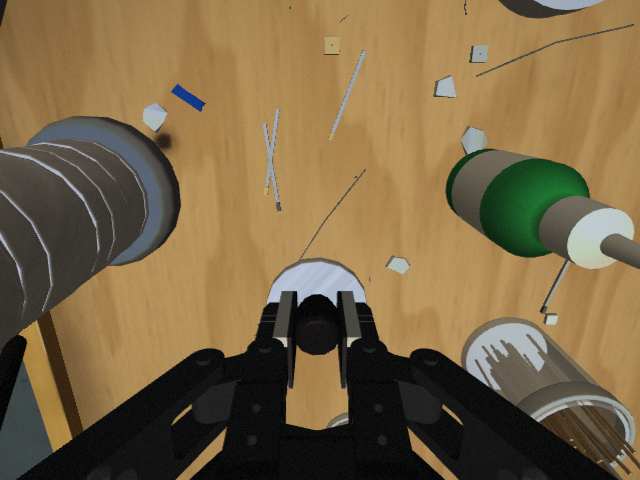

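```bash
python3 -m pendant '[{"tx":0,"ty":0,"tz":-1,"wx":0,"wy":0,"wz":0},{"tx":0,"ty":0,"tz":-3,"wx":0,"wy":0,"wz":0},{"tx":0,"ty":0,"tz":-4,"wx":0,"wy":0,"wz":0},{"tx":0,"ty":0,"tz":-4,"wx":0,"wy":0,"wz":0},{"tx":0,"ty":0,"tz":-4,"wx":0,"wy":0,"wz":0},{"tx":-1,"ty":-2,"tz":-1,"wx":0,"wy":0,"wz":0},{"tx":-1,"ty":-3,"tz":0,"wx":0,"wy":0,"wz":0},{"tx":0,"ty":-3,"tz":0,"wx":0,"wy":0,"wz":0},{"tx":0,"ty":-1,"tz":0,"wx":0,"wy":0,"wz":0},{"tx":0,"ty":0,"tz":0,"wx":0,"wy":0,"wz":0},{"tx":0,"ty":0,"tz":0,"wx":0,"wy":0,"wz":0},{"tx":0,"ty":0,"tz":0,"wx":0,"wy":0,"wz":0}]'; python3 pic.py wrist w23
```

```text
t: 29.7
eef_pos: [0.4903, -0.3046, 0.187]
eef_rot: [3.14, -0.001, 1.572]
force: [-0.2, -0.7, -0.5]
opening: 0.0175
29.7 [ 0.4903 -0.3046  0.187 ] [ 3.1399e+00 -6.0000e-04  1.5716e+00] [-0.2 -0.7 -0.5] 0.0175
```

View pics/w23.png

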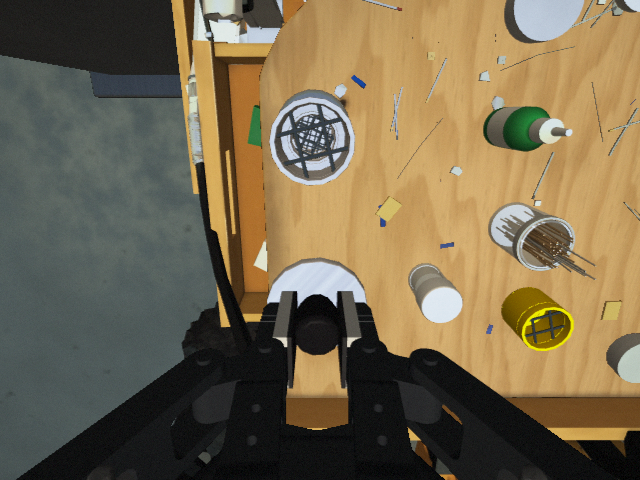

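```bash
python3 - <<'E'
import cv2, numpy as np
im=cv2.imread('pics/w23.png')
a=cv2.resize(im[80:200,255:375],None,fx=5,fy=5,interpolation=cv2.INTER_CUBIC)
b=cv2.resize(im[250:400,245:390],None,fx=4,fy=4,interpolation=cv2.INTER_CUBIC)
cv2.imwrite('pics/w23a.png',a);cv2.imwrite('pics/w23b.png',b)
E
```

```text
(no output)
```

View pics/w23a.png

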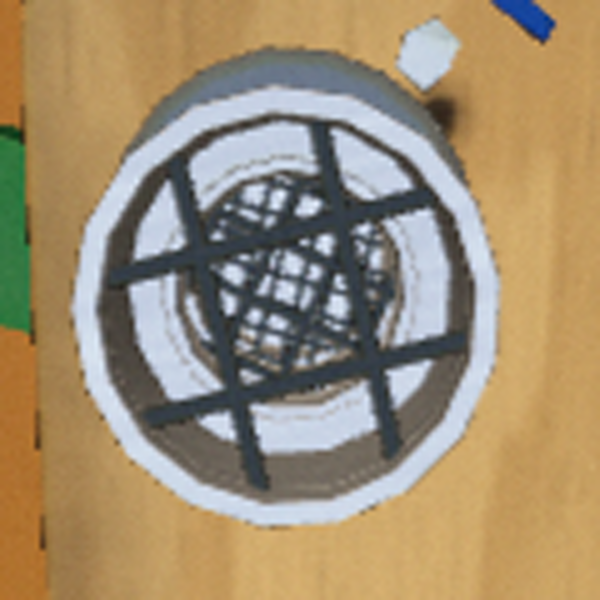

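View pics/w23b.png

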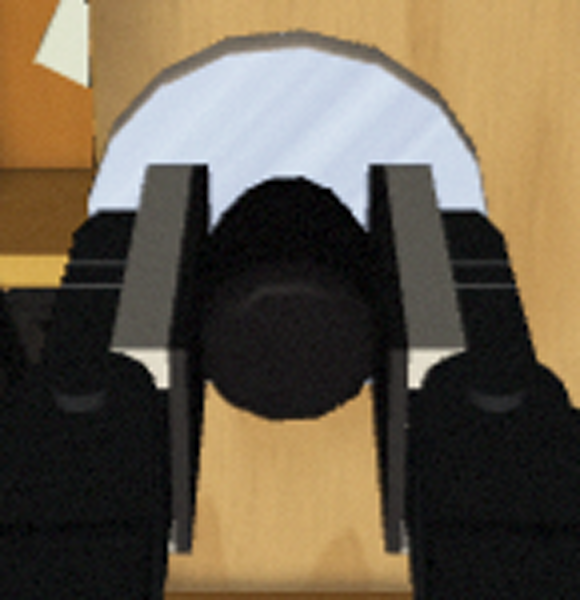

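```bash
python3 - <<'E'
from h import *; import pickle
s=pickle.load(open('pics/w23.pkl','rb')); p0=s['eef_pos']
f=at('wrist',312.3,141.2,.126,s); k=at('wrist',317,337.9,p0[2]+.0188,s); e=at('wrist',317.5,262.3,p0[2]-.0052,s)
print('stack',f,'knob',k-p0,'disc far edge->centre',e-p0-[0,.024,0])
print([proj('wrist',p0+[.0,.0+d,-.0172+.036],s) for d in (-.01,0,.01)])
E
python3 ov.py w23 wrist 245 250 390 400 4 .4908,-.3036,.1818,.024 .4908,-.3036,.2058,.009 .4908,-.3036,.2038,.01
```

```text
stack [ 0.48838938 -0.23427118  0.126     ] knob [ 0.00070258 -0.00120689  0.0188    ] disc far edge->centre [ 0.00092411 -0.00220124 -0.0052    ]
[array([315.26287536, 355.95964531]), array([315.27249054, 335.36353123]), array([315.28255006, 313.81561345])]
```

View pics/w23_ov.png

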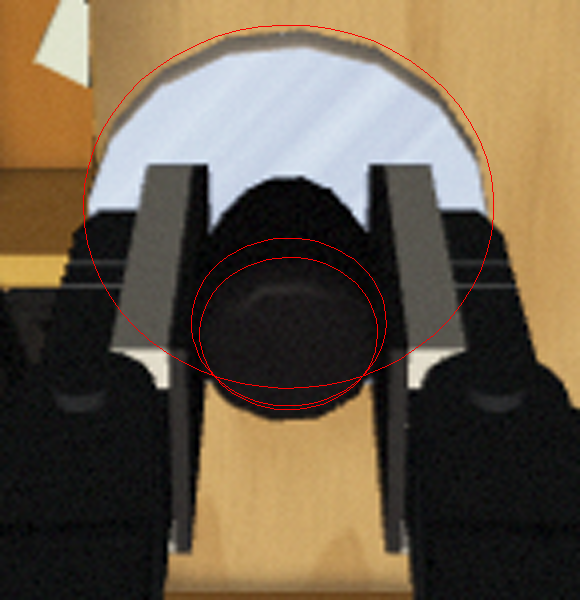

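```bash
python3 -m pendant '[{"tx":2.4,"ty":-0.1,"tz":0,"wx":0,"wy":0,"wz":0},{"tx":2.4,"ty":-0.1,"tz":0,"wx":0,"wy":0,"wz":0},{"tx":2.4,"ty":-0.05,"tz":0,"wx":0,"wy":0,"wz":0},{"tx":0,"ty":0,"tz":1,"wx":0,"wy":0,"wz":0},{"tx":0,"ty":0,"tz":1,"wx":0,"wy":0,"wz":0},{"tx":0,"ty":0,"tz":0,"wx":0,"wy":0,"wz":0},{"tx":0,"ty":0,"tz":0,"wx":0,"wy":0,"wz":0},{"tx":0,"ty":0,"tz":0,"wx":0,"wy":0,"wz":0}]'; python3 pic.py wrist w24; python3 pic.py side s24
```

```text
t: 30.55
eef_pos: [0.4862, -0.2343, 0.167]
eef_rot: [3.141, 0.0, 1.568]
force: [0.1, -0.4, -0.8]
opening: 0.0177
30.55 [ 0.4862 -0.2343  0.167 ] [3.1413e+00 3.0000e-04 1.5682e+00] [ 0.1 -0.4 -0.8] 0.0177
30.6 [ 0.4863 -0.2342  0.1672] [3.1411e+00 3.0000e-04 1.5684e+00] [-0.3  0.1 -0.5] 0.0179
```

```bash
python3 - <<'E'
import cv2
a=cv2.imread('pics/s24.png')[150:310,220:380]
cv2.imwrite('pics/s24c.png',cv2.resize(a,None,fx=3.5,fy=3.5,interpolation=cv2.INTER_CUBIC))
E
```

```text
(no output)
```

View pics/w24.png

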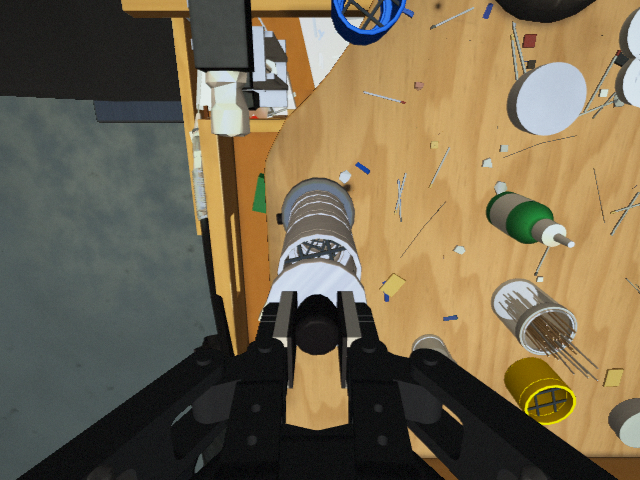

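View pics/s24c.png

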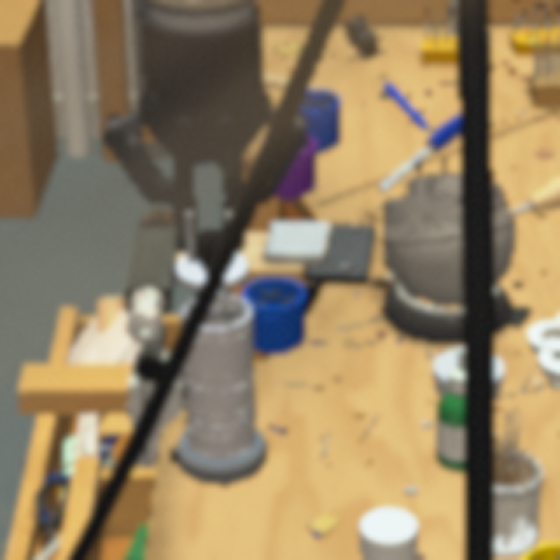

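```bash
python3 -m pendant '[{"tx":0.18,"ty":0.13,"tz":0.8,"wx":0,"wy":0,"wz":0},{"tx":0,"ty":0,"tz":0.8,"wx":0,"wy":0,"wz":0},{"tx":0,"ty":0,"tz":0.4,"wx":0,"wy":0,"wz":0},{"tx":0,"ty":0,"tz":0,"wx":0,"wy":0,"wz":0},{"tx":0,"ty":0,"tz":0,"wx":0,"wy":0,"wz":0}]'; python3 pic.py wrist w25; python3 ov.py w25 wrist 245 180 390 380 3 .4886,-.2338,.126,.024 .4886,-.2338,.126,.021 .4884,-.2338,.1405,.024
```

```text
t: 31.15
eef_pos: [0.4874, -0.2315, 0.1468]
eef_rot: [-3.141, -0.0, 1.57]
force: [-0.1, 0.4, -0.5]
opening: 0.0177
31.15 [ 0.4874 -0.2315  0.1468] [-3.1413e+00 -2.0000e-04  1.5697e+00] [-0.1  0.4 -0.5] 0.0177
```

View pics/w25_ov.png

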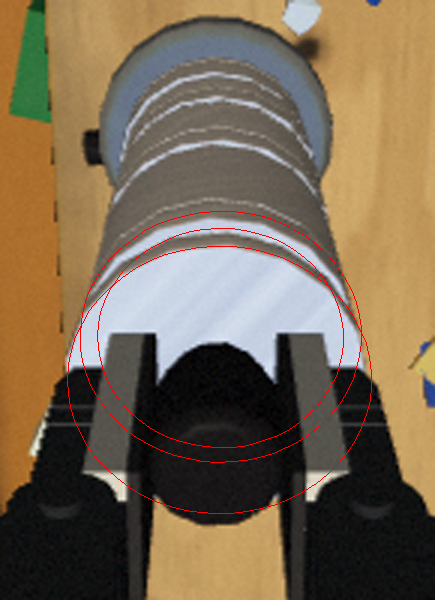

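```bash
python3 -m pendant '[{"tx":-0.08,"ty":0.04,"tz":0.3,"wx":0,"wy":0,"wz":0},{"tx":0,"ty":0,"tz":0.3,"wx":0,"wy":0,"wz":0},{"tx":0,"ty":0,"tz":0,"wx":0,"wy":0,"wz":0}]';python3 -m pendant '[{"tx":0,"ty":0,"tz":0.15,"wx":0,"wy":0,"wz":0},{"tx":0,"ty":0,"tz":0.1,"wx":0,"wy":0,"wz":0},{"tx":0,"ty":0,"tz":0,"wx":0,"wy":0,"wz":0}]';python3 -m pendant '[{"tx":0,"ty":0,"tz":0.1,"wx":0,"wy":0,"wz":0},{"tx":0,"ty":0,"tz":0,"wx":0,"wy":0,"wz":0}]'
```

```text
t: 31.5
eef_pos: [0.4875, -0.2323, 0.1406]
eef_rot: [-3.141, -0.0, 1.57]
force: [-0.4, -0.8, -0.9]
opening: 0.0178
t: 31.8
eef_pos: [0.4877, -0.2323, 0.1384]
eef_rot: [-3.141, -0.0, 1.57]
force: [-0.2, -0.8, 0.4]
opening: 0.0178
t: 32.0
eef_pos: [0.4879, -0.2324, 0.1375]
eef_rot: [3.141, -0.0, 1.57]
force: [0.1, -0.0, -1.1]
opening: 0.0178
```

```bash
python3 -m pendant '[{"tx":0,"ty":0,"tz":0.1,"wx":0,"wy":0,"wz":0},{"tx":0,"ty":0,"tz":0,"wx":0,"wy":0,"wz":0}]'
```

```text
t: 32.2
eef_pos: [0.488, -0.2325, 0.1373]
eef_rot: [3.141, 0.0, 1.57]
force: [-1.5, 0.2, 4.7]
opening: 0.0173
```

```bash
python3 -m pendant '[{"tx":0,"ty":0,"tz":0.05,"wx":0,"wy":0,"wz":0},{"tx":0,"ty":0,"tz":0,"wx":0,"wy":0,"wz":0}]'
```

```text
t: 32.4
eef_pos: [0.4882, -0.2325, 0.1373]
eef_rot: [3.141, 0.001, 1.57]
force: [-2.6, 0.4, 7.2]
opening: 0.0176
```

```bash
python3 -m pendant '[{"tx":0,"ty":0,"tz":-0.1,"wx":0,"wy":0,"wz":0},{"tx":0,"ty":0,"tz":0,"wx":0,"wy":0,"wz":0},{"tx":0,"ty":0,"tz":0,"wx":0,"wy":0,"wz":0},{"tx":0,"ty":0,"tz":0,"wx":0,"wy":0,"wz":0}]' 0.3;python3 -m pendant '[{"tx":0,"ty":0,"tz":-1.5,"wx":0,"wy":0,"wz":0},{"tx":0,"ty":0,"tz":-3,"wx":0,"wy":0,"wz":0},{"tx":0,"ty":0,"tz":-3,"wx":0,"wy":0,"wz":0},{"tx":-2,"ty":0,"tz":0,"wx":0,"wy":0,"wz":0},{"tx":-3,"ty":0,"tz":0,"wx":0,"wy":0,"wz":0},{"tx":-3,"ty":0,"tz":0,"wx":0,"wy":0,"wz":0},{"tx":-2,"ty":0,"tz":0,"wx":0,"wy":0,"wz":0},{"tx":0,"ty":0,"tz":0,"wx":0,"wy":0,"wz":0},{"tx":0,"ty":0,"tz":0,"wx":0,"wy":0,"wz":0},{"tx":0,"ty":0,"tz":0,"wx":0,"wy":0,"wz":0}]'; python3 pic.py wrist w26; python3 pic.py side s26; python3 pic.py scene c26
python3 - <<'E'
import cv2
a=cv2.imread('pics/s26.png')[170:350,220:420]
cv2.imwrite('pics/s26c.png',cv2.resize(a,None,fx=3.3,fy=3.3,interpolation=cv2.INTER_CUBIC))
a=cv2.imread('pics/c26.png')[170:300,305:475]
cv2.imwrite('pics/c26c.png',cv2.resize(a,None,fx=4.6,fy=4.6,interpolation=cv2.INTER_CUBIC))
E
```

```text
t: 32.8
eef_pos: [0.4877, -0.2323, 0.1368]
eef_rot: [-3.141, -0.0, 1.57]
force: [-0.2, -0.4, 0.3]
opening: 0.0552
t: 33.8
eef_pos: [0.4881, -0.3304, 0.2119]
eef_rot: [-3.142, -0.002, 1.572]
force: [0.3, -0.6, -1.1]
opening: 0.0558
33.8 [ 0.4881 -0.3304  0.2119] [-3.1416e+00 -1.6000e-03  1.5722e+00] [ 0.3 -0.6 -1.1] 0.0558
33.85 [ 0.4882 -0.3304  0.2121] [ 3.1415e+00 -1.3000e-03  1.5725e+00] [0.6 0.4 0.4] 0.0553
33.9 [ 0.4882 -0.3306  0.2122] [ 3.1414e+00 -9.0000e-04  1.5724e+00] [ 0.3 -0.5  0.1] 0.0553
```

View pics/w26.png

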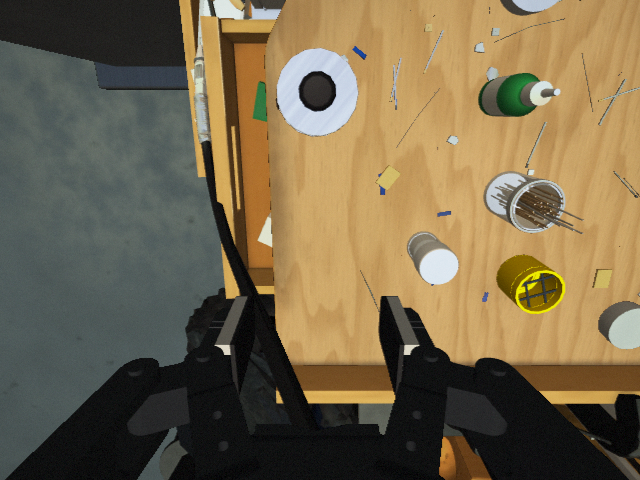

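View pics/s26c.png

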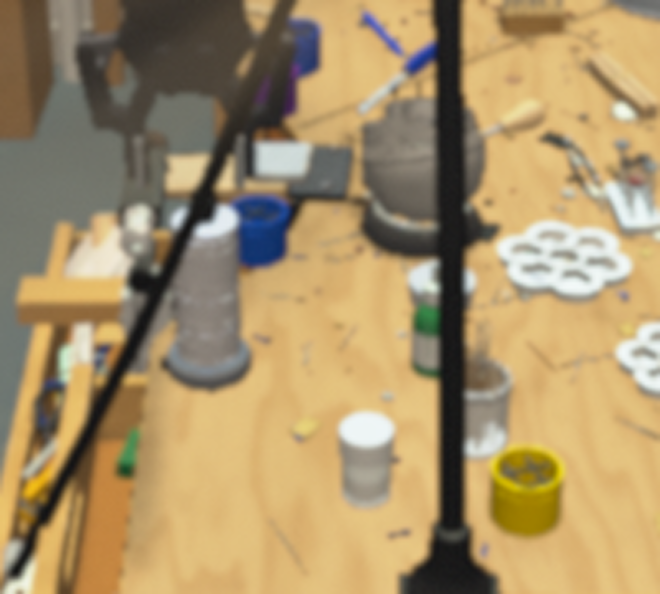

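View pics/c26c.png

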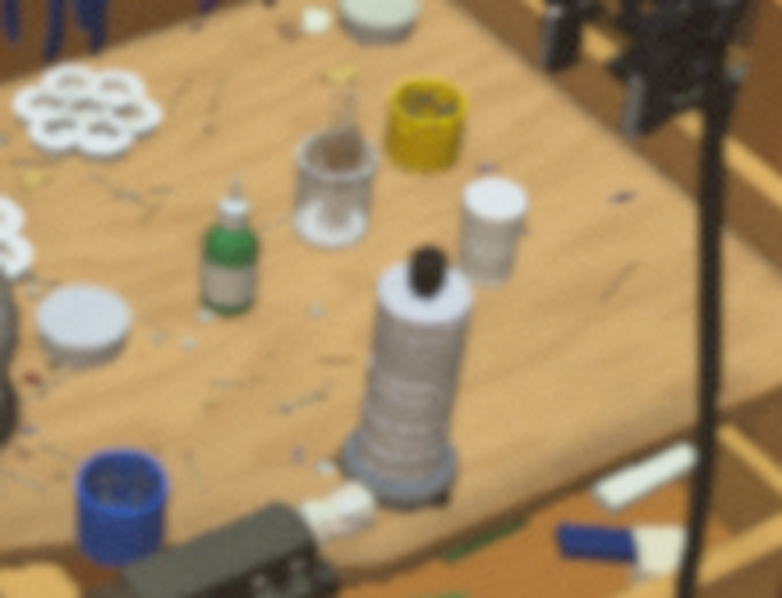

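```bash
python3 ov.py w26 wrist 262 35 372 150 5 .4885,-.2336,.132,.024 .4885,-.2336,.156,.01; python3 - <<'E'
import cv2
a=cv2.imread('pics/c26.png')[218:285,372:412]
cv2.imwrite('pics/c26d.png',cv2.resize(a,None,fx=9,fy=9,interpolation=cv2.INTER_CUBIC))
b=cv2.imread('pics/sc_crop.png'); c=cv2.imread('pics/c26c.png')
import numpy as np
d=cv2.absdiff(b,c).max(2); 
for n,(x,y,w,h) in dict(tin=(30,280,110,90),vial=(450,170,90,60),jar=(290,80,90,170),bottle=(195,180,70,140)).items(): print(n,np.percentile(d[y:y+h,x:x+w],95))
E
```

```text
tin 4.0
vial 4.0
jar 4.0
bottle 5.0
```

View pics/w26_ov.png

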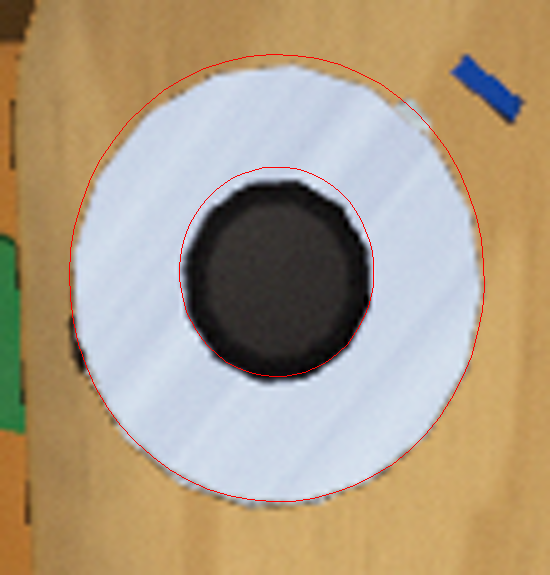

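View pics/c26d.png

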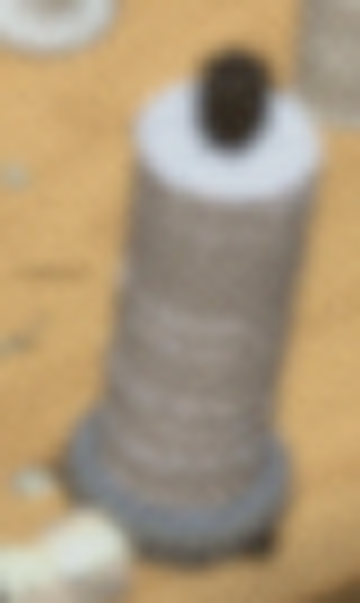

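```bash
python3 - <<'E'
from workcell import hand_in
print(hand_in())
E
```

```text
the job is handed in; nothing more can be done
None
```

The sieve stack is built on the shaker and handed in. From the bottom it is catch pan, fine, medium, coarse, then the knobbed lid. The last clock reading before handing in was about 34 s.

**Seating:** Each piece made contact at the height computed for fully home. These are tool-tip heights, expected against measured:

| Piece | Expected (mm) | Contact (mm) |
|---|---|---|
| Fine sieve | 35.1 | 35.1 |
| Medium sieve | 59.2 | 59.2 |
| Coarse sieve | 97.2 | 97.2–97.3 |
| Lid | 137.2–137.5 | 137.3 |

The forces at seating were 2–12 N. Each piece was then let go and the gripper moved clear.

**Last pictures:**
- The lid disc and knob sit concentric and level to within about 1 mm, with some blur.
- The tin, vial, brush jar and bottle show no change from the first picture.
- The blue, purple and yellow look-alikes were not used.

**Checks that did not fully agree:**
- The fixed cameras and the wrist camera differed by 2–3 mm, and some visible diameters read about 2% small. I aimed with the wrist camera and confirmed the seating by contact force.
- I did not take a close-up of the lid seam after release.
- A hanging flexible shaft crosses the work area in the pictures. I tested it slowly and the arm went through with no force reading.

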